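Mark the last test bar and clear the press tray into the right totes

TASK

Mark the last test bar where it lies in the press: swing the sprung lever right to its stop, hold it there a moment and let it come fully home before you move the bar. Then collect that bar and every finished part from the catch tray into the two totes, each kind into the tote that already holds a sample of it: dog-bone bars with the bar, blocks with the block, all down inside and at rest, samples left in their totes. Leave the other things on the bench where they are.

Things in the scene. Friction and masses are not known exactly. Their poses are not given: they have to be found in the camera images.
- press: fixed grey hand-lever marking press; origin under its base, front towards its -x. Base x -140 to +120, y +-65, 30 high; steel bed x -130 to +20, y +-40, top at 40. Column x +20 to +110, y +-45, up to 265; its head overhangs the bed from x = -5, from 140 up; the ram under it hangs to 114 (75 with the lever at its stop). A shaft holds the lever on the -y side
- press_bed (a point): point on the press bed's top (40 above the bench) where the middle of the bar to be marked belongs
- lever (a joint): the press's sprung hand lever: 0 = home (leaning 55 deg above level towards the press's -x), 0.785 rad = its stop (10 deg above level, swung down and towards the press's -x). The spring brings it home; about 3 N at the ball to start, 8 N at the stop
- lever_ball (a point): centre of the black ball (diameter 38) at the lever's end, 160 from the hinge; about 291 above the bench when home, 188 at the stop. It can be pinched from above across the press's y, or hooked or pushed
- lever_hinge (a point): the lever's hinge, 160 above the bench; its axis lies along the press's y
- tray: fixed shallow dark steel catch tray, 260 (x) x 250 (y) outside, lip 10 high and 4 thick, floor 4 thick; origin under its centre
- tote_1: fixed grey open tote, outside 220 (x) x 170 (y) x 70 high, walls 4, floor 4 thick; origin under its centre. Either tote may be the bars' or the blocks': the sample lying in it tells. Parts may lie side by side or on one another in it
- tote_2: fixed grey open tote, outside 220 (x) x 170 (y) x 70 high, walls 4, floor 4 thick; origin under its centre. Either tote may be the bars' or the blocks': the sample lying in it tells. Parts may lie side by side or on one another in it
- press_bar: the last white plastic test bar, dog-bone shape: 120 long, 24 thick, ends 30 wide (each 36 long), waist 18 wide over the middle 48; origin at its very centre, x along its length, z through its thickness. It lies on the press bed, not yet marked, its rear end 15 to 22 under the head; its front half is free to grip: draw it out towards the press's -x, then lift
- sample_bar: sample: white plastic test bar, dog-bone shape: 120 long, 24 thick, ends 30 wide (each 36 long), waist 18 wide over the middle 48; origin at its very centre, x along its length, z through its thickness. It starts in one of the totes
- sample_block: sample: white plastic test block 64 x 48 x 30 (x, y, z); origin at its very centre. It starts in the other tote
- bar_1: finished white plastic test bar, dog-bone shape: 120 long, 24 thick, ends 30 wide (each 36 long), waist 18 wide over the middle 48; origin at its very centre, x along its length, z through its thickness. Starts flat in the catch tray, or is absent
- bar_2: finished white plastic test bar, dog-bone shape: 120 long, 24 thick, ends 30 wide (each 36 long), waist 18 wide over the middle 48; origin at its very centre, x along its length, z through its thickness. Starts flat in the catch tray, or is absent
- bar_3: finished white plastic test bar, dog-bone shape: 120 long, 24 thick, ends 30 wide (each 36 long), waist 18 wide over the middle 48; origin at its very centre, x along its length, z through its thickness. Starts flat in the catch tray, or is absent
- block_1: finished white plastic test block 64 x 48 x 30 (x, y, z); origin at its very centre. Starts flat in the catch tray, or is absent
- block_2: finished white plastic test block 64 x 48 x 30 (x, y, z); origin at its very centre. Starts flat in the catch tray, or is absent
- block_3: finished white plastic test block 64 x 48 x 30 (x, y, z); origin at its very centre. Starts flat in the catch tray, or is absent
- blower: bystander: orange rubber blower bulb, lying, 85 long, 48 across
- weight: bystander: steel weight 50 x 35 x 30
- wash_bottle: bystander: clear bottle, diameter 60, 150 high
- slide_box: bystander: black slide box 90 x 60 x 35
Things that resemble listed ones, but are neither listed nor needed, are in the scene too. Leave any purple or turquoise look-alike of the sample_block alone.

How it is judged:
By the outcome, as a careful person would: the job done as asked, in the order asked, and still so for the second after the job is handed in, with the robot touching nothing.
Of bar_1, bar_2, bar_3, block_1, block_2, block_3 only 4 to 6 are there at a start; the rules pass over those that are not, and their reading is None.
At some moment in a run one of bar_1, bar_2, bar_3, block_1, block_2, block_3 may be knocked a few centimetres aside while the robot is not near it.
Once in a run the grip may slacken for a moment while it holds something.
It also fails if it takes over 210 s, if anything falls off the work surface, if the arm or the gripper's body presses on something with over 40 N, if the wrist force passes 120 N, or if a joint passes its speed limit or range.

ROBOT

A 6-joint arm with a two-finger parallel gripper is mounted at the origin on the work surface. World frame = base frame: x ahead of the robot, y to its left, z up, the work surface at z = 0. Lengths are in m, angles in rad, forces in N, time in s.
With the tool pointing down it reaches from about 0.35 to 0.975 m from the base axis. Payload 7.1 kg.
Tool frame: the origin (TCP) lies midway between the tips of the shut fingers; the grasp point (between the pads) lies 19 mm behind it; z points along the fingers, y is the line along which they close (so a half turn about z gives the same grasp; the last joint's range is limited). The gripper opens to 88 mm and grips with 3 to 60 N. Pads are 20 mm wide; open, the fingers measure 115 mm over their backs; the gripper's body (75 mm by 178 mm) begins 61 mm behind the grasp point.
Start: joints at [-1.122, 0.423, 1.63, -0, 1.089, -0.019], TCP at [0.282, -0.558, 0.223] pointing down, gripper open.
Joint ranges: [-3, 3], [-0.9, 2.11], [0.09, 2.58], [-1.31, 4.45], [0.11, 2.69], [-2.54, 2.54]. Speed limits (rad/s): [2.39, 2.39, 3.01, 3.14, 3.14, 3.14].

INTERFACE

Orientations are given as a rotation vector (axis times angle).
In Python, from rig import robot gives the robot as it stands. The module is installed in compiled form; this text tells all that it offers.
- The arm moves only by the tool step_arm, never from a script. Its argument "moves" is a list of rows, each an object of numbers: "tx", "ty", "tz": the shift along the tool's x, y, z in mm; "ax", "ay", "az": the turn, a rotation vector about the tool's x, y, z in degrees; "hand": the finger opening in mm, from 0 to 87.8. In form: [{"tx": .., "ty": .., "tz": .., "ax": .., "ay": .., "az": .., "hand": ..}, ...]. A call has 1 to 20 rows; each row is the pose to reach, as a shift and turn from the pose commanded when the call began, along the tool's axes at that moment; what a row does not reach only later rows make up. A row lasts 1/8 s, in which the tool goes at most 62.5 mm and 10.7 degrees, less where a joint would pass 70% of its speed; a pose out of reach is approached as far as the arm can. A call with a gripper value outside its range is refused whole. The fingers move at their own pace and stop on an object; "force" is the grip in N (left out, the last holds). Time passes only in rows, so rows that repeat a pose let the fingers close. It gives the time, the measured TCP pose, the force, the opening and the grip force at its end, in the units of the state.
- robot.observe(): the state, without advancing time (a new reading comes with each control period).
- robot.snapshot(name): name is "side" or "top"; returns a dict with "pixels" (420x560x3 uint8, red, green, blue), "fx", "fy", "cx", "cy" (pixels), "k1" (the pictures are not rectified: a ray, as slopes to the right and down, at radius r is drawn at 1 + k1 r^2 times it, then the intrinsics apply), "cam_to_world" (4x4, takes a point from camera to world coordinates). Camera axes: x right, y up, looking along -z (the intrinsics and any distortion apply to the point x, -y, -z); pixel columns grow to the right and rows downward; lengths in m; the calibration is good to about 2 mm. A picture is of the moment at which its call begins. There is no depth.
- robot.finish_job(): hands the job in; it is judged then, once.
Trained networks look in the newest picture that a camera, given by its name, has taken for a name from the list of things; names that differ only in an ending like _2 or _b are one class to them, and where a whole thing is asked for, a point or a joint stands for the part that bears it (a point fixed in the world has none). Each returns a list of dicts, best first, with "conf" (0 to 1); they miss things now and then, are a little off and sometimes report something else, mostly with a low value. They report only what shows in the picture. A call takes as long as a camera call. They do not tell look-alikes from the thing itself.
- robot.search_frame(camera, target): "extent" ([left, top, right, bottom] in pixels, round what is visible of it).
- robot.masks_of(camera, target): "region" (420x560 bool, what is visible of it) and "extent" ([left, top, right, bottom] in pixels, round what is visible of it).
- robot.place_of(camera, target): "xy" ([column, row] in pixels: a listed point, or the origin of a listed thing).
The state is a dict: "t": time; "qpos": joint angles; "dq": joint speeds; "effort": joint torques, N m; "tcp_pos": TCP position; "tcp_rot": TCP orientation; "wrist_force": force on the tool from outside, world axes, zero at the start; "torque": the same for the moment, N m; "finger_gap": finger opening in m; "grasp_force": force on a finger pad.
Only numpy, scipy, OpenCV 4.12 (cv2) and the standard library are available. Lean on these libraries where they do the work, as an engineer would, in place of code of your own. Each camera call takes 0.05 s, during which the arm holds its last target. There are 200 camera calls.

## Working session

There is one attempt and no reset: what is moved stays moved. The work goes in short steps, Python scripts to look and compute and a tool call to move; the robot and the scene stay as the last step left them, time stands still between calls to the robot, and variables do not carry over. Pictures are saved under pics/ and viewed, at most 14 in all, crops included, and the job is handed in when it is done.

Besides the shell and the picture viewer there is one more tool, called after "Call:" as name([rows], argument=value, ...), one row to a line, values as JSON. step_arm: Moves the arm, as the interface text tells. Its arguments: {"type":"object","properties":{"moves":{"type":"array"},"force":{"type":"number"}},"required":["moves"]}

```bash
mkdir -p pics
cat > h.py <<'E'
import numpy as np, cv2, pickle
from rig import robot
from scipy.spatial.transform import Rotation as R
def snap(n,name=None):
    s=robot.snapshot(n)
    if name: cv2.imwrite('pics/'+name,s['pixels'][:,:,::-1])
    return s
def toworld(s,px,z):
    px=np.atleast_2d(px).astype(float)
    u=(px[:,0]-s['cx'])/s['fx'];v=(px[:,1]-s['cy'])/s['fy']
    rd=np.hypot(u,v);r=rd.copy()
    for _ in range(30): r=rd/(1+s['k1']*r*r)
    f=np.where(rd>0,r/np.maximum(rd,1e-12),1)
    d=np.stack([u*f,-v*f,-np.ones_like(u)],1)
    M=np.array(s['cam_to_world']);d=d@M[:3,:3].T;o=M[:3,3]
    return o+d*((z-o[2])/d[:,2])[:,None]
def topx(s,P):
    M=np.array(s['cam_to_world']);p=(np.atleast_2d(P)-M[:3,3])@M[:3,:3]
    a=p[:,0]/-p[:,2];b=-p[:,1]/-p[:,2];k=1+s['k1']*(a*a+b*b)
    return np.stack([a*k*s['fx']+s['cx'],b*k*s['fy']+s['cy']],1)
E
python3 - <<'E'
from h import *
np.set_printoptions(precision=3,suppress=True)
T=snap('top','top0.png');S=snap('side','side0.png')
for s in(T,S):print(s['fx'],s['k1'],np.array(s['cam_to_world']))
o=robot.observe();print(o['tcp_pos'],o['tcp_rot'],o['t'])
for c in('top','side'):
  for n in('press','press_bed','lever_ball','lever_hinge','tray','tote_1','press_bar','sample_block','blower','weight','wash_bottle','slide_box'):
    print(c,n,[(np.round(d['xy']).tolist(),round(d['conf'],2)) for d in robot.place_of(c,n)][:9])
E
```

```text
490.05650216996236 0.017967396814886027 [[ 0.005  0.997 -0.077  0.422]
 [-1.     0.004 -0.018  0.065]
 [-0.017  0.077  0.997  1.52 ]
 [ 0.     0.     0.     1.   ]]
545.5776756056249 -0.16795785047829487 [[ 0.991  0.099 -0.091  0.367]
 [-0.134  0.697 -0.704 -1.104]
 [-0.006  0.71   0.704  1.362]
 [ 0.     0.     0.     1.   ]]
[ 0.282 -0.557  0.222] [-3.055 -0.728  0.   ] 0.1
top press [([356.0, 185.0], 0.96), ([266.0, 201.0], 0.52)]
top press_bed [([358.0, 198.0], 0.78)]
top lever_ball [([421.0, 200.0], 0.91)]
top lever_hinge [([402.0, 177.0], 0.6)]
top tray [([290.0, 221.0], 0.73)]
top tote_1 [([366.0, 270.0], 0.75), ([436.0, 245.0], 0.66), ([278.0, 152.0], 0.64), ([187.0, 236.0], 0.61)]
top press_bar [([360.0, 202.0], 0.65)]
top sample_block [([132.0, 255.0], 0.88), ([131.0, 296.0], 0.78), ([182.0, 301.0], 0.77), ([190.0, 235.0], 0.56)]
top blower [([366.0, 269.0], 0.81)]
top weight [([278.0, 151.0], 0.62)]
top wash_bottle [([410.0, 161.0], 0.97), ([304.0, 220.0], 0.49), ([357.0, 184.0], 0.34)]
top slide_box [([206.0, 172.0], 0.59), ([265.0, 222.0], 0.2)]
side press [([325.0, 300.0], 0.91)]
side press_bed [([314.0, 293.0], 0.62), ([312.0, 197.0], 0.53)]
side lever_ball [([308.0, 273.0], 0.88), ([296.0, 233.0], 0.39)]
side lever_hinge [([338.0, 298.0], 0.97)]
side tray [([278.0, 254.0], 0.55)]
side tote_1 [([279.0, 381.0], 0.8), ([309.0, 289.0], 0.45), ([338.0, 297.0], 0.21)]
side press_bar [([309.0, 293.0], 0.72)]
side sample_block [([206.0, 196.0], 0.8), ([233.0, 162.0], 0.65), ([202.0, 166.0], 0.54)]
side blower [([241.0, 322.0], 0.58)]
side weight []
side wash_bottle []
side slide_box [([308.0, 197.0], 0.69)]
```

```bash
python3 -c "
import cv2
a=cv2.imread('pics/top0.png')[130:340,90:490];cv2.imwrite('pics/t1.png',cv2.resize(a,(800,420),interpolation=3))
a=cv2.imread('pics/side0.png')[130:420,150:450];cv2.imwrite('pics/s1.png',cv2.resize(a,(600,580),interpolation=3))"
```

```text
(no output)
```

View pics/t1.png

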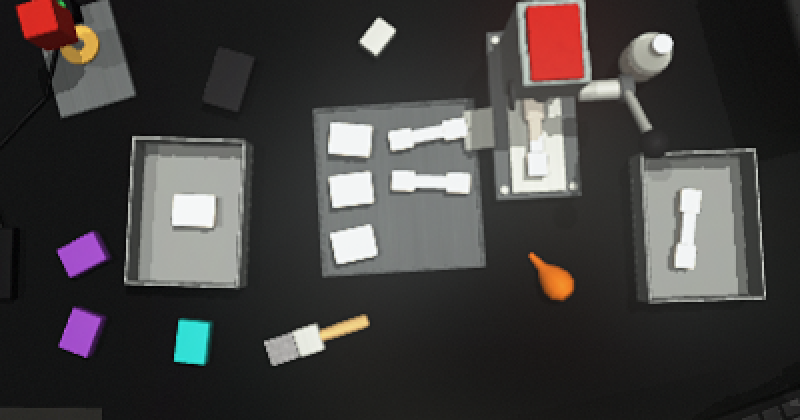

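View pics/s1.png

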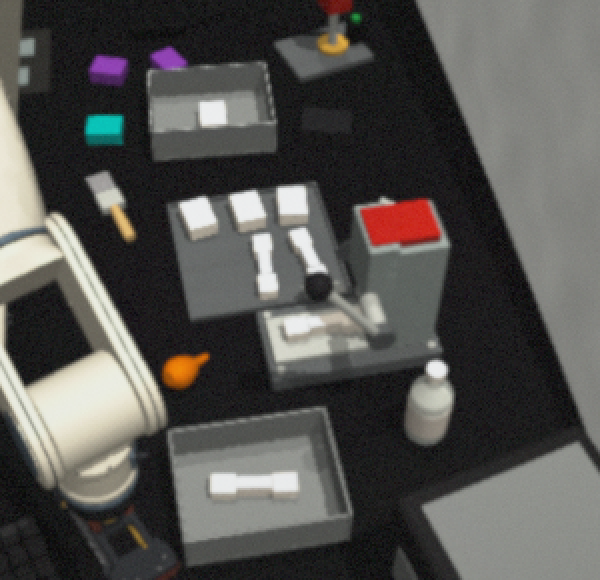

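The tray holds three blocks (t1 crop 350,139 / 351,189 / 353,244) and two bars (428,134 / 431,182). The press bar is at (537,140). The sample block is in the left tote and the sample bar in the right one. The purple and turquoise boxes, the brush and the small white/steel piece at (377,36) stay where they are.

```bash
cat >> h.py <<'E'
def parts(s,z=.03,thr=175):
    im=s['pixels'].astype(int);m=((im.min(2)>thr)&(im.max(2)-im.min(2)<40)).astype(np.uint8)
    n,l,st,c=cv2.connectedComponentsWithStats(m)
    out=[]
    for i in range(1,n):
        if st[i,4]<60: continue
        p=toworld(s,np.argwhere(l==i)[:,::-1],z)[:,:2]*1000
        (c0,(w,h),_)=cv2.minAreaRect(p.astype(np.float32))
        b=cv2.boxPoints(cv2.minAreaRect(p.astype(np.float32)));e=[b[1]-b[0],b[2]-b[1]]
        e=max(e,key=np.linalg.norm);a=np.degrees(np.arctan2(e[1],e[0]))%180
        out.append((np.round(c[i]).tolist(),np.round(c0,1).tolist(),round(max(w,h)),round(min(w,h)),round(a,1),int(st[i,4])))
    return out
E
python3 - <<'E'
from h import *
np.set_printoptions(precision=3,suppress=True)
T=snap('top');S=snap('side')
for p in parts(T):print(p)
def tri(n,g=None):
    ds=[]
    for s,c in((T,'top'),(S,'side')):
        d=robot.place_of(c,n)
        if not d:return None
        ds.append((s,d[0]['xy']))
    A=[]
    pts=[(toworld(s,x,0)[0],toworld(s,x,.4)[0]) for s,x in ds]
    (a,b),(c,d)=pts;u=b-a;v=d-c
    t=np.linalg.lstsq(np.stack([u,-v],1),c-a,rcond=None)[0]
    P,Q=a+u*t[0],c+v*t[1];return P,Q
for n in('lever_ball','lever_hinge','press_bed','tray','press_bar'):print(n,tri(n))
d=dict(press_bed=.04,lever_ball=.291,lever_hinge=.16,tray=0,tote_1=0,press=0,press_bar=.052,wash_bottle=.075,weight=.015)
for n,z in d.items():
  for c,s in(('top',T),('side',S)):
    for q in robot.place_of(c,n)[:4]:print(n,c,toworld(s,q['xy'],z)[0],round(q['conf'],2))
# press base corners (crop px) z=.03, tray corners z=.01, tote rims z=.07
C=lambda L:[(90+x/2,130+y/2) for x,y in L]
print('base',toworld(T,C([(496,198),(581,194),(487,36)]),.03))
print('bed',toworld(T,C([(510,193),(565,193)]),.04))
print('head',toworld(T,C([(526,84),(590,80),(518,4),(583,0)]),.265))
print('tray',toworld(T,C([(314,108),(472,99),(485,266),(323,276)]),.01))
print('t1',toworld(T,C([(133,137),(247,141),(245,287),(125,286)]),.07))
print('t2',toworld(T,C([(634,153),(756,150),(765,298),(643,301)]),.07))
E
```

```text
([381.0, 149.0], [745.4, -213.6], 126, 21, np.float32(9.3), 62)
([351.0, 152.0], [738.9, -124.8], 122, 10, np.float32(4.0), 80)
([278.0, 148.0], [750.5, 100.8], 48, 32, np.float32(142.0), 165)
([419.0, 151.0], [739.6, -329.5], 56, 35, np.float32(51.0), 113)
([391.0, 174.0], [669.3, -240.8], 55, 19, np.float32(90.1), 102)
([359.0, 209.0], [574.0, -144.0], 122, 82, np.float32(0.3), 742)
([305.0, 196.0], [603.7, 21.3], 123, 52, np.float32(92.0), 364)
([531.0, 244.0], [469.8, -656.0], 332, 172, np.float32(178.4), 5944)
([265.0, 199.0], [590.4, 141.6], 65, 49, np.float32(85.0), 336)
([305.0, 220.0], [526.2, 18.5], 117, 31, np.float32(88.1), 337)
([265.0, 224.0], [514.1, 139.3], 65, 49, np.float32(97.4), 340)
([434.0, 244.0], [457.4, -369.2], 121, 30, np.float32(173.6), 350)
([186.0, 235.0], [480.0, 379.6], 65, 49, np.float32(90.2), 346)
([267.0, 252.0], [430.6, 134.8], 65, 49, np.float32(102.8), 345)
([243.0, 300.0], [284.9, 204.7], 40, 38, np.float32(109.2), 160)
([284.0, 362.0], [99.0, 71.3], 72, 20, np.float32(90.5), 113)
([546.0, 401.0], [-1.2, -697.9], 192, 91, np.float32(142.5), 116
[... 1479 characters left out ...]
2 0.075] 0.73
wash_bottle side [ 0.664 -0.185  0.075] 0.67
wash_bottle side [ 0.378 -0.226  0.075] 0.64
weight top [0.742 0.099 0.015] 0.7
weight top [ 0.636 -0.14   0.015] 0.32
base [[ 0.5   -0.082  0.03 ]
 [ 0.507 -0.21   0.03 ]
 [ 0.75  -0.069  0.03 ]]
bed [[ 0.507 -0.102  0.04 ]
 [ 0.508 -0.184  0.04 ]]
head [[ 0.635 -0.098  0.265]
 [ 0.641 -0.18   0.265]
 [ 0.74  -0.088  0.265]
 [ 0.745 -0.172  0.265]]
tray [[ 0.64   0.198  0.01 ]
 [ 0.655 -0.047  0.01 ]
 [ 0.397 -0.067  0.01 ]
 [ 0.38   0.182  0.01 ]]
t1 [[0.587 0.463 0.07 ]
 [0.582 0.292 0.07 ]
 [0.365 0.292 0.07 ]
 [0.366 0.469 0.07 ]]
t2 [[ 0.566 -0.281  0.07 ]
 [ 0.571 -0.46   0.07 ]
 [ 0.354 -0.468  0.07 ]
 [ 0.349 -0.291  0.07 ]]
```

Run:
```python
from h import *
T=snap('top');S=snap('side')
g=lambda s,x,y:cv2.resize(np.clip(s['pixels'][y:y+60,x:x+64,::-1].astype(float)*2,0,255).astype(np.uint8),(400,375),interpolation=cv2.INTER_CUBIC)
for k,s in(('T',T),('S',S)):
  for x in(.546,.556,.566): print(k,x,topx(s,[x,-.254,.291])[0])
cv2.imwrite('pics/ball.png',np.hstack([g(T,385,160),g(S,285,245)]))
```

```text
T 0.546 [417.2185666  205.64212297]
T 0.556 [417.15622089 201.66982674]
T 0.566 [417.09427166 197.70238164]
S 0.546 [305.61166865 272.37642753]
S 0.556 [309.52546593 271.93929441]
S 0.566 [313.43263701 271.50178909]
```

View pics/ball.png

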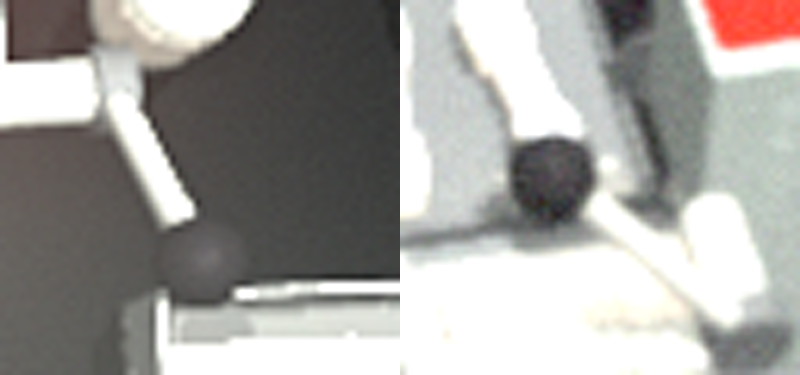

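The ball is at top px (417.5,201.4) and side px (309.3,273.5), which puts it at about (0.556,-0.255,0.291). That agrees with the given height.

```bash
cat >> h.py <<'E'
def plan(*wps):
    """wps: (x,y,z mm of TCP, psi deg of tool x axis)"""
    o=robot.observe();M=R.from_rotvec(o['tcp_rot']).as_matrix();p=np.array(o['tcp_pos'])*1000
    p0=np.degrees(np.arctan2(M[1,0],M[0,0]))
    print('now',np.round(p,1),round(p0,1),'tilt',np.round(M[:,2],3),'t',round(o['t'],1),'gap',round(o['finger_gap'],4),'F',np.round(o['wrist_force'],1))
    for x,y,z,ps in wps:
        d=M.T@(np.array([x,y,z])-p);print((x,y,z,ps),'-> t',np.round(d,0),'az',round(-(ps-p0),1))
E
python3 -c "
from h import *
plan((556,-255,380,3),(556,-255,272,3))"
```

```text
now [ 281.8 -557.8  222.7] 26.8 tilt [ 0. -0. -1.] t 2.9 gap 0.0881 F [ 0.3 -0.1  0.3]
(556, -255, 380, 3) -> t [ 381. -147. -157.] az 23.8
(556, -255, 272, 3) -> t [ 381. -147.  -49.] az 23.8
```

Call:
step_arm([
  {"tz": -60,"hand": 70},
  {"tz": -120,"tx": 20,"ty": -5,"hand": 70},
  {"tz": -157,"tx": 60,"ty": -25,"az": 8,"hand": 70},
  {"tz": -157,"tx": 120,"ty": -45,"az": 16,"hand": 70},
  {"tz": -157,"tx": 175,"ty": -65,"az": 23.8,"hand": 70},
  {"tz": -157,"tx": 230,"ty": -85,"az": 23.8,"hand": 70},
  {"tz": -157,"tx": 285,"ty": -107,"az": 23.8,"hand": 70},
  {"tz": -157,"tx": 340,"ty": -130,"az": 23.8,"hand": 70},
  {"tz": -157,"tx": 381,"ty": -147,"az": 23.8,"hand": 70},
  {"tz": -157,"tx": 381,"ty": -147,"az": 23.8,"hand": 70},
  {"tz": -157,"tx": 381,"ty": -147,"az": 23.8,"hand": 70},
  {"tz": -157,"tx": 381,"ty": -147,"az": 23.8,"hand": 70},
])

```text
validation failed for argument at $.mo...
```

```bash
python3 -c "
from h import *
plan((556,-255,380,3),(556,-255,272,3))
T=snap('top');S=snap('side')
g=lambda s,x,y:cv2.resize(s['pixels'][y:y+90,x:x+96,::-1],(400,375),interpolation=cv2.INTER_CUBIC)
cv2.imwrite('pics/pre.png',np.hstack([g(T,370,150),g(S,265,210)]))"
```

```text
now [ 281.8 -557.8  222.7] 26.8 tilt [ 0. -0. -1.] t 2.9 gap 0.0881 F [ 0.3 -0.1  0.3]
(556, -255, 380, 3) -> t [ 381. -147. -157.] az 23.8
(556, -255, 272, 3) -> t [ 381. -147.  -49.] az 23.8
```

Call:
step_arm([
  {"tx": 0,"ty": 0,"tz": -60,"ax": 0,"ay": 0,"az": 0,"hand": 70},
  {"tx": 20,"ty": -5,"tz": -120,"ax": 0,"ay": 0,"az": 0,"hand": 70},
  {"tx": 60,"ty": -25,"tz": -157,"ax": 0,"ay": 0,"az": 8,"hand": 70},
  {"tx": 120,"ty": -45,"tz": -157,"ax": 0,"ay": 0,"az": 16,"hand": 70},
  {"tx": 175,"ty": -65,"tz": -157,"ax": 0,"ay": 0,"az": 24,"hand": 70},
  {"tx": 230,"ty": -85,"tz": -157,"ax": 0,"ay": 0,"az": 24,"hand": 70},
  {"tx": 285,"ty": -107,"tz": -157,"ax": 0,"ay": 0,"az": 24,"hand": 70},
  {"tx": 340,"ty": -130,"tz": -157,"ax": 0,"ay": 0,"az": 24,"hand": 70},
  {"tx": 381,"ty": -147,"tz": -157,"ax": 0,"ay": 0,"az": 24,"hand": 70},
  {"tx": 381,"ty": -147,"tz": -157,"ax": 0,"ay": 0,"az": 24,"hand": 70},
  {"tx": 381,"ty": -147,"tz": -157,"ax": 0,"ay": 0,"az": 24,"hand": 70},
  {"tx": 381,"ty": -147,"tz": -157,"ax": 0,"ay": 0,"az": 24,"hand": 70},
])

```text
t: 4.5
tcp_pos: [0.5548, -0.2559, 0.3797]
tcp_rot: [3.141, 0.074, -0.0]
wrist_force: [-0.1, -0.2, -0.2]
finger_gap: 0.07
grasp_force: 0.0
```

```bash
python3 -c "
from h import *
plan((556,-255,380,3),(556,-255,272,3))
T=snap('top');S=snap('side')
g=lambda s,x,y:cv2.resize(s['pixels'][y:y+90,x:x+96,::-1],(400,375),interpolation=cv2.INTER_CUBIC)
cv2.imwrite('pics/pre.png',np.hstack([g(T,370,150),g(S,265,210)]))"
```

```text
now [ 554.8 -255.9  379.7] 2.7 tilt [-0. -0. -1.] t 4.5 gap 0.07 F [-0.1 -0.2 -0.2]
(556, -255, 380, 3) -> t [ 1. -1. -0.] az -0.3
(556, -255, 272, 3) -> t [  1.  -1. 108.] az -0.3
```

Call:
step_arm([
  {"tx": 1,"ty": -1,"tz": 50,"ax": 0,"ay": 0,"az": 0,"hand": 70},
  {"tx": 1,"ty": -1,"tz": 80,"ax": 0,"ay": 0,"az": 0,"hand": 70},
  {"tx": 1,"ty": -1,"tz": 108,"ax": 0,"ay": 0,"az": 0,"hand": 70},
  {"tx": 1,"ty": -1,"tz": 108,"ax": 0,"ay": 0,"az": 0,"hand": 70},
  {"tx": 1,"ty": -1,"tz": 108,"ax": 0,"ay": 0,"az": 0,"hand": 30},
  {"tx": 1,"ty": -1,"tz": 108,"ax": 0,"ay": 0,"az": 0,"hand": 30},
  {"tx": 1,"ty": -1,"tz": 108,"ax": 0,"ay": 0,"az": 0,"hand": 30},
  {"tx": 1,"ty": -1,"tz": 108,"ax": 0,"ay": 0,"az": 0,"hand": 30},
  {"tx": 1,"ty": -1,"tz": 108,"ax": 0,"ay": 0,"az": 0,"hand": 30},
  {"tx": 1,"ty": -1,"tz": 108,"ax": 0,"ay": 0,"az": 0,"hand": 30},
], force=25)

```text
t: 5.85
tcp_pos: [0.5568, -0.2521, 0.2725]
tcp_rot: [-3.138, -0.077, -0.001]
wrist_force: [-0.4, 7.1, 4.8]
finger_gap: 0.0367
grasp_force: 25.0
```

```bash
python3 -c "
from h import *
plan()
for a in range(55,4,-5):
  a=np.radians(a);print(round((-160*np.cos(a)+160*np.cos(np.radians(55)))),round(-160*np.sin(a)+160*np.sin(np.radians(55))),end=' | ')
T=snap('top');S=snap('side')
g=lambda s,x,y:cv2.resize(s['pixels'][y:y+90,x:x+96,::-1],(400,375),interpolation=cv2.INTER_CUBIC)
cv2.imwrite('pics/pre.png',np.hstack([g(T,370,150),g(S,265,210)]))"
```

```text
now [ 556.8 -252.1  272.5] 2.8 tilt [ 0.001  0.003 -1.   ] t 5.8 gap 0.0367 F [-0.4  7.1  4.8]
0 0 | -11 8 | -21 18 | -31 28 | -39 39 | -47 51 | -53 63 | -59 76 | -63 90 | -66 103 | -68 117 |
```

View pics/pre.png

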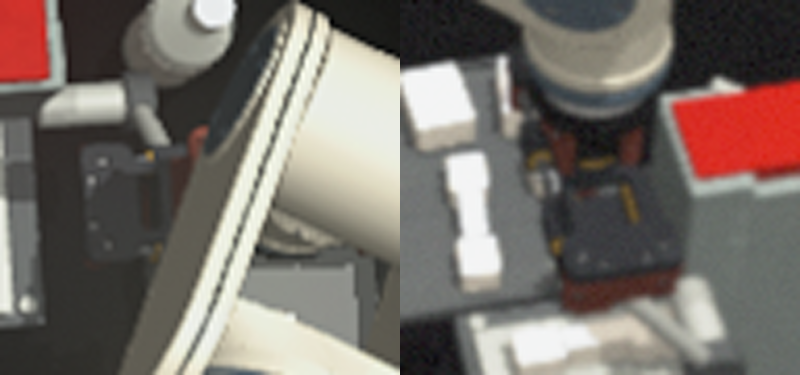

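The gap of 36.7 mm shows the gripper has the ball. The picture shows it pinched above the bed with the lever still home. Next I swing it down along the arc.

Call:
step_arm([
  {"tx": 0,"ty": -3,"tz": 0,"ax": 0,"ay": 0,"az": 0,"hand": 30},
  {"tx": -11,"ty": -3,"tz": 8,"ax": 0,"ay": 0,"az": 0,"hand": 30},
  {"tx": -21,"ty": -3,"tz": 18,"ax": 0,"ay": 0,"az": 0,"hand": 30},
  {"tx": -31,"ty": -3,"tz": 28,"ax": 0,"ay": 0,"az": 0,"hand": 30},
  {"tx": -39,"ty": -3,"tz": 39,"ax": 0,"ay": 0,"az": 0,"hand": 30},
  {"tx": -47,"ty": -3,"tz": 51,"ax": 0,"ay": 0,"az": 0,"hand": 30},
  {"tx": -53,"ty": -3,"tz": 63,"ax": 0,"ay": 0,"az": 0,"hand": 30},
  {"tx": -59,"ty": -3,"tz": 76,"ax": 0,"ay": 0,"az": 0,"hand": 30},
  {"tx": -63,"ty": -3,"tz": 90,"ax": 0,"ay": 0,"az": 0,"hand": 30},
  {"tx": -65,"ty": -3,"tz": 98,"ax": 0,"ay": 0,"az": 0,"hand": 30},
  {"tx": -66,"ty": -3,"tz": 102,"ax": 0,"ay": 0,"az": 0,"hand": 30},
  {"tx": -66,"ty": -3,"tz": 102,"ax": 0,"ay": 0,"az": 0,"hand": 30},
], force=30)

```text
t: 7.45
tcp_pos: [0.4911, -0.2559, 0.1708]
tcp_rot: [3.137, 0.077, 0.003]
wrist_force: [-2.4, -6.1, 8.6]
finger_gap: 0.0369
grasp_force: 30.0
```

Call:
step_arm([
  {"tx": 0,"ty": 1,"tz": 2,"ax": 0,"ay": 0,"az": 0,"hand": 30},
  {"tx": -1,"ty": 1,"tz": 4,"ax": 0,"ay": 0,"az": 0,"hand": 30},
  {"tx": -1,"ty": 1,"tz": 4,"ax": 0,"ay": 0,"az": 0,"hand": 30},
])

```text
t: 7.82
tcp_pos: [0.4904, -0.2559, 0.1668]
tcp_rot: [3.139, 0.076, 0.004]
wrist_force: [-0.6, -2.4, 7.9]
finger_gap: 0.0366
grasp_force: 30.0
```

Call:
step_arm([
  {"tx": 0,"ty": 0,"tz": 3,"ax": 0,"ay": 0,"az": 0,"hand": 30},
  {"tx": -1,"ty": 0,"tz": 6,"ax": 0,"ay": 0,"az": 0,"hand": 30},
  {"tx": -1,"ty": 0,"tz": 6,"ax": 0,"ay": 0,"az": 0,"hand": 30},
])

```text
t: 8.2
tcp_pos: [0.4903, -0.256, 0.163]
tcp_rot: [3.138, 0.077, 0.007]
wrist_force: [-4.0, 1.7, 25.5]
finger_gap: 0.0368
grasp_force: 30.0
```

Call:
step_arm([
  {"tx": 0,"ty": 0,"tz": 0,"ax": 0,"ay": 0,"az": 0,"hand": 30},
  {"tx": 0,"ty": 0,"tz": 0,"ax": 0,"ay": 0,"az": 0,"hand": 30},
  {"tx": 0,"ty": 0,"tz": 0,"ax": 0,"ay": 0,"az": 0,"hand": 30},
  {"tx": 0,"ty": 0,"tz": 0,"ax": 0,"ay": 0,"az": 0,"hand": 30},
  {"tx": 0,"ty": 0,"tz": 0,"ax": 0,"ay": 0,"az": 0,"hand": 30},
  {"tx": 0,"ty": 0,"tz": 0,"ax": 0,"ay": 0,"az": 0,"hand": 30},
  {"tx": 0,"ty": 0,"tz": 0,"ax": 0,"ay": 0,"az": 0,"hand": 30},
  {"tx": 0,"ty": 0,"tz": 0,"ax": 0,"ay": 0,"az": 0,"hand": 30},
])

```text
t: 9.2
tcp_pos: [0.4903, -0.256, 0.163]
tcp_rot: [3.138, 0.077, 0.008]
wrist_force: [-3.3, 1.7, 24.3]
finger_gap: 0.0371
grasp_force: 30.0
```

Call:
step_arm([
  {"tx": 1,"ty": 0,"tz": -6,"ax": 0,"ay": 0,"az": 0,"hand": 30},
  {"tx": 3,"ty": 0,"tz": -17,"ax": 0,"ay": 0,"az": 0,"hand": 30},
  {"tx": 7,"ty": 0,"tz": -32,"ax": 0,"ay": 0,"az": 0,"hand": 30},
  {"tx": 13,"ty": 0,"tz": -45,"ax": 0,"ay": 0,"az": 0,"hand": 30},
  {"tx": 20,"ty": 0,"tz": -58,"ax": 0,"ay": 0,"az": 0,"hand": 30},
  {"tx": 28,"ty": 0,"tz": -70,"ax": 0,"ay": 0,"az": 0,"hand": 30},
  {"tx": 37,"ty": 0,"tz": -81,"ax": 0,"ay": 0,"az": 0,"hand": 30},
  {"tx": 47,"ty": 0,"tz": -91,"ax": 0,"ay": 0,"az": 0,"hand": 30},
  {"tx": 57,"ty": 0,"tz": -100,"ax": 0,"ay": 0,"az": 0,"hand": 30},
  {"tx": 64,"ty": 0,"tz": -106,"ax": 0,"ay": 0,"az": 0,"hand": 30},
  {"tx": 66,"ty": 0,"tz": -108,"ax": 0,"ay": 0,"az": 0,"hand": 30},
])

```text
t: 10.58
tcp_pos: [0.5532, -0.2521, 0.2658]
tcp_rot: [-3.14, -0.077, 0.008]
wrist_force: [-0.2, -9.3, -12.1]
finger_gap: 0.0365
grasp_force: 30.0
```

Call:
step_arm([
  {"tx": 0,"ty": 0,"tz": 0,"ax": 0,"ay": 0,"az": 0,"hand": 75},
  {"tx": 0,"ty": 0,"tz": 0,"ax": 0,"ay": 0,"az": 0,"hand": 75},
  {"tx": 0,"ty": 0,"tz": 0,"ax": 0,"ay": 0,"az": 0,"hand": 75},
  {"tx": 0,"ty": 0,"tz": 0,"ax": 0,"ay": 0,"az": 0,"hand": 75},
  {"tx": 0,"ty": 0,"tz": -30,"ax": 0,"ay": 0,"az": 0,"hand": 75},
  {"tx": 0,"ty": 0,"tz": -70,"ax": 0,"ay": 0,"az": 0,"hand": 75},
  {"tx": -50,"ty": 0,"tz": -80,"ax": 0,"ay": 0,"az": 0,"hand": 80},
  {"tx": -80,"ty": -50,"tz": -80,"ax": 0,"ay": 0,"az": 0,"hand": 87},
  {"tx": -80,"ty": -100,"tz": -80,"ax": 0,"ay": 0,"az": 0,"hand": 87},
  {"tx": -80,"ty": -160,"tz": -80,"ax": 0,"ay": 0,"az": 0,"hand": 87},
  {"tx": -80,"ty": -210,"tz": -80,"ax": 0,"ay": 0,"az": 0,"hand": 87},
  {"tx": -80,"ty": -260,"tz": -80,"ax": 0,"ay": 0,"az": 0,"hand": 87},
  {"tx": -80,"ty": -310,"tz": -80,"ax": 0,"ay": 0,"az": 0,"hand": 87},
  {"tx": -80,"ty": -310,"tz": -80,"ax": 0,"ay": 0,"az": 0,"hand": 87},
  {"tx": -80,"ty": -310,"tz": -80,"ax": 0,"ay": 0,"az": 0,"hand": 87},
])

```text
t: 12.45
tcp_pos: [0.4593, 0.0536, 0.3478]
tcp_rot: [3.14, 0.078, 0.0]
wrist_force: [-0.2, 0.2, -0.3]
finger_gap: 0.0874
grasp_force: 0.0
```

```bash
python3 -c "
from h import *
plan()
T=snap('top');S=snap('side')
for p in parts(T):print(p)
print([ (c,d['xy']) for c in('top','side') for d in robot.place_of(c,'lever_ball')[:1]])
g=lambda s,x,y,w,h:cv2.resize(s['pixels'][y:y+h,x:x+w,::-1],(400,400*h//w),interpolation=cv2.INTER_CUBIC)
cv2.imwrite('pics/a.png',np.hstack([g(T,300,130,160,150),g(S,225,210,160,150)]))"
```

```text
now [459.3  53.6 347.8] 2.9 tilt [ 0. -0. -1.] t 12.4 gap 0.0874 F [-0.2  0.2 -0.3]
([278.0, 148.0], [750.7, 101.0], 48, 32, np.float32(143.7), 163)
([420.0, 151.0], [743.1, -329.0], 52, 28, np.float32(58.3), 95)
([391.0, 174.0], [670.8, -240.7], 55, 15, np.float32(90.1), 90)
([359.0, 210.0], [573.8, -143.0], 123, 81, np.float32(3.3), 716)
([305.0, 196.0], [603.6, 21.3], 123, 52, np.float32(92.0), 347)
([531.0, 244.0], [469.9, -656.0], 332, 172, np.float32(178.4), 5930)
([265.0, 199.0], [590.3, 141.8], 64, 49, np.float32(85.4), 331)
([335.0, 267.0], [387.2, -71.4], 362, 14, np.float32(6.5), 504)
([302.0, 288.0], [378.0, 31.3], 360, 191, np.float32(5.2), 1836)
([297.0, 231.0], [493.2, 43.7], 145, 116, np.float32(95.4), 1773)
([266.0, 272.0], [367.1, 144.8], 362, 31, np.float32(4.6), 530)
([434.0, 244.0], [457.4, -369.5], 121, 29, np.float32(173.7), 338)
([186.0, 235.0], [480.0, 379.6], 64, 49, np.float32(90.2), 343)
([312.0, 376.0], [80.8, -11.5], 281, 227, np.float32(0.7), 6249)
[('top', [358.9, 198.2]), ('side', [308.8, 271.0])]
```

View pics/a.png

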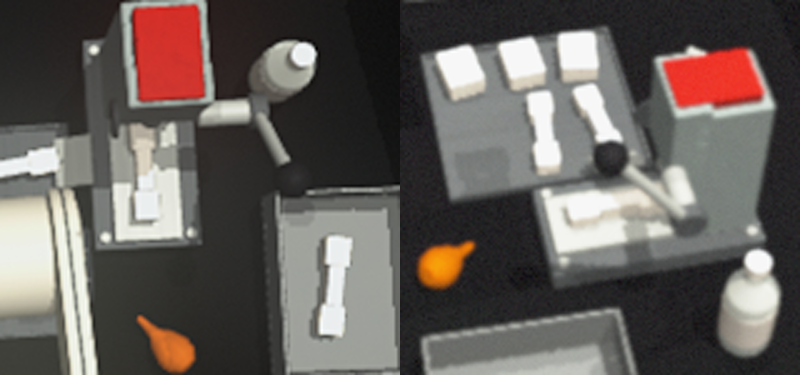

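The lever is back home: side ball px (308.8,271), top crop (292,178), same as at the start. The press bar hasn't moved. Next come the tray bars, so I fit them more exactly.

```bash
cat >> h.py <<'E'
def fit(s,name,z,cam='top',n=8):
    for d in robot.masks_of(cam,name)[:n]:
        m=d['region'].astype(np.uint8);px=np.argwhere(m)[:,::-1]
        if len(px)<30: continue
        p=toworld(s,px,z)[:,:2]*1000;r=cv2.minAreaRect(p.astype(np.float32))
        b=cv2.boxPoints(r);e=max([b[1]-b[0],b[2]-b[1]],key=np.linalg.norm)
        a=np.degrees(np.arctan2(e[1],e[0]))%180
        print(name,'px',px.mean(0).round(),'rect c',np.round(r[0],1),'mean',p.mean(0).round(1),'size',np.round(sorted(r[1])),'ang',round(float(a),1),'conf',round(d['conf'],2))
E
python3 -c "
from h import *
T=snap('top')
fit(T,'bar_1',.028);fit(T,'block_1',.034);fit(T,'press_bar',.064)
for t in(200,225):
  for p in parts(T,.028,t):
    if 250<p[0][0]<370 and 180<p[0][1]<230:print(t,p)
plan((603,21,150,90),(526,18,150,90))"
```

```text
bar_1 px [304. 197.] rect c [597.7  23.3] mean [597.3  21.7] size [ 33. 121.] ang 99.4 conf 0.81
block_1 px [265. 200.] rect c [587.9 142.1] mean [587.9 141.9] size [52. 64.] ang 83.0 conf 0.58
block_1 px [204. 170.] rect c [680.1 328.3] mean [679.9 328. ] size [64. 91.] ang 164.3 conf 0.49
press_bar px [357. 199.] rect c [ 588.4 -133.8] mean [ 587.1 -134.3] size [ 33. 116.] ang 3.8 conf 0.79
200 ([304.0, 197.0], [599.1, 22.4], 120, 28, np.float32(101.6), 301)
200 ([264.0, 199.0], [590.3, 142.7], 62, 46, np.float32(85.2), 307)
200 ([360.0, 212.0], [557.3, -144.2], 87, 78, np.float32(3.3), 556)
225 ([304.0, 196.0], [599.4, 22.4], 115, 25, np.float32(101.2), 252)
225 ([265.0, 199.0], [590.7, 141.7], 60, 43, np.float32(85.0), 276)
225 ([359.0, 209.0], [568.8, -143.8], 58, 26, np.float32(2.9), 121)
225 ([354.0, 221.0], [535.5, -133.7], 49, 40, np.float32(89.7), 69)
now [459.5  53.2 347.6] 2.7 tilt [-0. -0. -1.] t 12.8 gap 0.0871 F [-0.3  0.1  0.3]
(603, 21, 150, 90) -> t [142.  39. 198.] az -87.3
(526, 18, 150, 90) -> t [ 65.  38. 198.] az -87.3
```

Call:
step_arm([
  {"tx": 14,"ty": 4,"tz": 10,"ax": 0,"ay": 0,"az": -10,"hand": 46},
  {"tx": 28,"ty": 8,"tz": 30,"ax": 0,"ay": 0,"az": -20,"hand": 46},
  {"tx": 42,"ty": 12,"tz": 50,"ax": 0,"ay": 0,"az": -30,"hand": 46},
  {"tx": 56,"ty": 16,"tz": 70,"ax": 0,"ay": 0,"az": -40,"hand": 46},
  {"tx": 70,"ty": 20,"tz": 100,"ax": 0,"ay": 0,"az": -50,"hand": 46},
  {"tx": 84,"ty": 24,"tz": 130,"ax": 0,"ay": 0,"az": -60,"hand": 46},
  {"tx": 98,"ty": 28,"tz": 160,"ax": 0,"ay": 0,"az": -70,"hand": 46},
  {"tx": 112,"ty": 32,"tz": 190,"ax": 0,"ay": 0,"az": -80,"hand": 46},
  {"tx": 126,"ty": 36,"tz": 220,"ax": 0,"ay": 0,"az": -90,"hand": 46},
  {"tx": 138,"ty": 38,"tz": 240,"ax": 0,"ay": 0,"az": -98,"hand": 46},
  {"tx": 138,"ty": 38,"tz": 240,"ax": 0,"ay": 0,"az": -98,"hand": 46},
  {"tx": 138,"ty": 38,"tz": 240,"ax": 0,"ay": 0,"az": -98,"hand": 46},
])

```text
t: 14.35
tcp_pos: [0.599, 0.0225, 0.1082]
tcp_rot: [2.006, 2.418, 0.0]
wrist_force: [0.2, -0.4, 0.1]
finger_gap: 0.046
grasp_force: 0.0
```

```bash
python3 -c "
from h import *
plan((599,22,8,101))
S=snap('side');fit(S,'bar_1',.016,'side')"
```

```text
now [599.   22.5 108.2] 100.6 tilt [ 0.  0. -1.] t 14.3 gap 0.046 F [ 0.2 -0.4  0.1]
(599, 22, 8, 101) -> t [ -1.  -0. 100.] az -0.4
bar_1 px [282. 263.] rect c [524.   14.5] mean [523.8  13.1] size [ 31. 136.] ang 87.9 conf 0.75
bar_1 px [302. 255.] rect c [593.5  36.9] mean [594.5  38.9] size [34. 95.] ang 97.6 conf 0.49
```

Both bars are unmoved, so I grasp bar 1.

Call:
step_arm([
  {"tx": 0,"ty": 0,"tz": 50,"ax": 0,"ay": 0,"az": 0,"hand": 46},
  {"tx": 0,"ty": 0,"tz": 85,"ax": 0,"ay": 0,"az": 0,"hand": 46},
  {"tx": 0,"ty": 0,"tz": 100,"ax": 0,"ay": 0,"az": 0,"hand": 46},
  {"tx": 0,"ty": 0,"tz": 100,"ax": 0,"ay": 0,"az": 0,"hand": 46},
  {"tx": 0,"ty": 0,"tz": 100,"ax": 0,"ay": 0,"az": 0,"hand": 10},
  {"tx": 0,"ty": 0,"tz": 100,"ax": 0,"ay": 0,"az": 0,"hand": 10},
  {"tx": 0,"ty": 0,"tz": 100,"ax": 0,"ay": 0,"az": 0,"hand": 10},
  {"tx": 0,"ty": 0,"tz": 100,"ax": 0,"ay": 0,"az": 0,"hand": 10},
  {"tx": 0,"ty": 0,"tz": 100,"ax": 0,"ay": 0,"az": 0,"hand": 10},
  {"tx": 0,"ty": 0,"tz": 60,"ax": 0,"ay": 0,"az": 0,"hand": 10},
  {"tx": 0,"ty": 0,"tz": 0,"ax": 0,"ay": 0,"az": 0,"hand": 10},
  {"tx": 0,"ty": 0,"tz": -60,"ax": 0,"ay": 0,"az": 0,"hand": 10},
  {"tx": 0,"ty": 0,"tz": -90,"ax": 0,"ay": 0,"az": 0,"hand": 10},
], force=40)

```text
t: 16.08
tcp_pos: [0.6002, 0.0227, 0.2012]
tcp_rot: [2.0, 2.418, 0.004]
wrist_force: [0.6, 0.0, -1.6]
finger_gap: 0.0181
grasp_force: 40.0
```

```bash
python3 -c "
from h import *
plan((420,22,200,101),(400,-200,200,50),(459,-326,200,3),(459,-326,14,3))
T=snap('top');fit(T,'sample_bar',.028);fit(T,'tote_1',.07)
S=snap('side');fit(S,'tote_1',.0,'side',3);fit(S,'sample_bar',.016,'side',5)"
```

```text
now [600.2  22.7 201.2] 100.8 tilt [ 0.004  0.    -1.   ] t 16.1 gap 0.0181 F [ 0.6  0.  -1.6]
(420, 22, 200, 101) -> t [  33. -177.    0.] az -0.2
(400, -200, 200, 50) -> t [-181. -238.    0.] az 50.8
(459, -326, 200, 3) -> t [-316. -204.    1.] az 97.8
(459, -326, 14, 3) -> t [-316. -205.  187.] az 97.8
sample_bar px [433. 246.] rect c [ 455.3 -366.4] mean [ 451.6 -368.2] size [ 36. 118.] ang 176.8 conf 0.82
sample_bar px [412. 191.] rect c [ 629.3 -304.1] mean [ 618.6 -306.3] size [ 48. 142.] ang 22.0 conf 0.74
tote_1 px [440. 243.] rect c [ 459.9 -372.5] mean [ 458.9 -375.1] size [190. 228.] ang 3.3 conf 0.87
tote_1 px [184. 237.] rect c [474.4 379.2] mean [473.8 379.7] size [185. 222.] ang 178.4 conf 0.58
tote_1 px [253. 184.] rect c [480.7 418.6] mean [471.5 422.1] size [241. 259.] ang 88.2 conf 0.93
tote_1 px [279. 373.] rect c [ 463.7 -360.5] mean [ 463.3 -364.3] size [216. 234.] ang 2.2 conf 0.63
tote_1 px [282. 263.] rect c [525.5  27.8] mean [525.6  25.1] size [ 35. 138.] ang 89.2 conf 0.55
sample_bar px [277. 373.] rect c [ 455.5 -373. ] mean [ 455.  -373.1] size [ 38. 121.] ang 174.1 conf 0.93
sample_bar px [323. 284.] rect c [636.3 -90.3] mean [637.3 -87.5] size [ 54. 183.] ang 122.3 conf 0.34
```

Call:
step_arm([
  {"tx": 10,"ty": -60,"tz": -20,"ax": 0,"ay": 0,"az": 0,"hand": 10},
  {"tx": 20,"ty": -120,"tz": -30,"ax": 0,"ay": 0,"az": 0,"hand": 10},
  {"tx": 10,"ty": -180,"tz": -30,"ax": 0,"ay": 0,"az": 10,"hand": 10},
  {"tx": -25,"ty": -220,"tz": -30,"ax": 0,"ay": 0,"az": 20,"hand": 10},
  {"tx": -65,"ty": -238,"tz": -30,"ax": 0,"ay": 0,"az": 30,"hand": 10},
  {"tx": -105,"ty": -240,"tz": -30,"ax": 0,"ay": 0,"az": 40,"hand": 10},
  {"tx": -145,"ty": -240,"tz": -30,"ax": 0,"ay": 0,"az": 50,"hand": 10},
  {"tx": -185,"ty": -235,"tz": -30,"ax": 0,"ay": 0,"az": 60,"hand": 10},
  {"tx": -225,"ty": -230,"tz": -30,"ax": 0,"ay": 0,"az": 70,"hand": 10},
  {"tx": -265,"ty": -220,"tz": -20,"ax": 0,"ay": 0,"az": 80,"hand": 10},
  {"tx": -300,"ty": -210,"tz": 0,"ax": 0,"ay": 0,"az": 90,"hand": 10},
  {"tx": -317,"ty": -205,"tz": 30,"ax": 0,"ay": 0,"az": 100,"hand": 10},
  {"tx": -317,"ty": -205,"tz": 80,"ax": 0,"ay": 0,"az": 101,"hand": 10},
  {"tx": -317,"ty": -205,"tz": 80,"ax": 0,"ay": 0,"az": 101,"hand": 10},
  {"tx": -317,"ty": -205,"tz": 80,"ax": 0,"ay": 0,"az": 101,"hand": 10},
])

```text
t: 18.25
tcp_pos: [0.4571, -0.327, 0.1178]
tcp_rot: [-3.141, 0.004, 0.001]
wrist_force: [0.3, 0.4, -0.6]
finger_gap: 0.0175
grasp_force: 40.0
```

```bash
python3 -c "
from h import *
plan((459,-327,14,0))
S=snap('side','p1.png')
T=snap('top')
fit(T,'bar_1',.028);fit(T,'block_1',.034)
g=lambda s,x,y,w,h:cv2.resize(s['pixels'][y:y+h,x:x+w,::-1],(400,400*h//w),interpolation=cv2.INTER_CUBIC)
cv2.imwrite('pics/b.png',np.hstack([g(T,370,180,120,112),g(S,200,290,140,131)[:373]]))"
```

```text
now [ 457.1 -327.   117.8] -0.2 tilt [-0.001  0.001 -1.   ] t 18.2 gap 0.0175 F [ 0.3  0.4 -0.6]
(459, -327, 14, 0) -> t [  2.   0. 104.] az -0.2
bar_1 px [363. 179.] rect c [ 646.9 -156. ] mean [ 653.8 -157.9] size [279. 314.] ang 28.9 conf 0.56
bar_1 px [305. 221.] rect c [524.4  19.9] mean [524.3  19.6] size [ 28. 119.] ang 88.2 conf 0.54
block_1 px [266. 225.] rect c [511.1 139.1] mean [510.5 138.1] size [49. 67.] ang 99.0 conf 0.87
block_1 px [266. 252.] rect c [428.8 135.8] mean [428.8 135.7] size [47. 64.] ang 102.8 conf 0.81
block_1 px [264. 200.] rect c [587.7 142.1] mean [588. 143.] size [55. 70.] ang 90.2 conf 0.76
```

View pics/b.png

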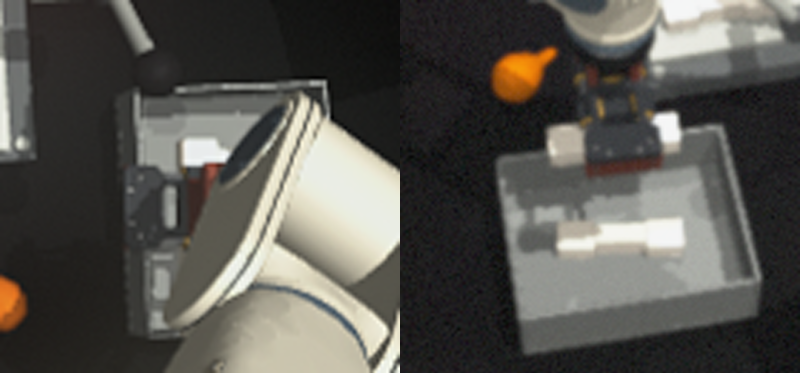

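The bar is held over the free strip of the bars' tote, with the sample at side crop (620,237). Now I lower it.

Call:
step_arm([
  {"tx": 2,"ty": 0,"tz": 50,"ax": 0,"ay": 0,"az": 0,"hand": 10},
  {"tx": 2,"ty": 0,"tz": 90,"ax": 0,"ay": 0,"az": 0,"hand": 10},
  {"tx": 2,"ty": 0,"tz": 107,"ax": 0,"ay": 0,"az": 0,"hand": 10},
  {"tx": 2,"ty": 0,"tz": 107,"ax": 0,"ay": 0,"az": 0,"hand": 10},
  {"tx": 2,"ty": 0,"tz": 107,"ax": 0,"ay": 0,"az": 0,"hand": 27},
  {"tx": 2,"ty": 0,"tz": 107,"ax": 0,"ay": 0,"az": 0,"hand": 27},
  {"tx": 2,"ty": 0,"tz": 107,"ax": 0,"ay": 0,"az": 0,"hand": 27},
  {"tx": 2,"ty": 0,"tz": 70,"ax": 0,"ay": 0,"az": 0,"hand": 27},
  {"tx": 2,"ty": 0,"tz": 10,"ax": 0,"ay": 0,"az": 0,"hand": 30},
  {"tx": 2,"ty": 0,"tz": -50,"ax": 0,"ay": 0,"az": 0,"hand": 46},
  {"tx": 2,"ty": 0,"tz": -110,"ax": 0,"ay": 0,"az": 0,"hand": 46},
])

```text
t: 19.82
tcp_pos: [0.4589, -0.327, 0.2301]
tcp_rot: [3.141, -0.005, 0.001]
wrist_force: [0.7, -0.4, 0.4]
finger_gap: 0.0449
grasp_force: 0.0
```

```bash
python3 -c "
from h import *
plan((420,-50,200,45),(525,18,90,88))
S=snap('side');fit(S,'bar_1',.016,'side');T=snap('top');fit(T,'bar_1',.028)"
```

```text
now [ 458.9 -327.   230.1] -0.2 tilt [ 0.001 -0.    -1.   ] t 19.8 gap 0.0449 F [ 0.7 -0.4  0.4]
(420, -50, 200, 45) -> t [ -40. -277.   30.] az -45.2
(525, 18, 90, 88) -> t [  65. -345.  140.] az -88.2
bar_1 px [276. 359.] rect c [ 457.3 -329.4] mean [ 457.4 -330.2] size [ 42. 122.] ang 178.0 conf 0.94
bar_1 px [304. 221.] rect c [524.4  19.9] mean [524.1  20.8] size [ 28. 119.] ang 88.2 conf 0.9
bar_1 px [418. 246.] rect c [ 458. -327.] mean [ 450.  -323.1] size [ 30. 118.] ang 1.4 conf 0.52
bar_1 px [362. 179.] rect c [ 648.3 -156.3] mean [ 655.  -154.9] size [276. 315.] ang 29.1 conf 0.31
```

Call:
step_arm([
  {"tx": -15,"ty": -40,"tz": 0,"ax": 0,"ay": 0,"az": -10,"hand": 46},
  {"tx": -35,"ty": -90,"tz": 0,"ax": 0,"ay": 0,"az": -20,"hand": 46},
  {"tx": -40,"ty": -140,"tz": 0,"ax": 0,"ay": 0,"az": -30,"hand": 46},
  {"tx": -40,"ty": -190,"tz": 10,"ax": 0,"ay": 0,"az": -40,"hand": 46},
  {"tx": -30,"ty": -240,"tz": 20,"ax": 0,"ay": 0,"az": -50,"hand": 46},
  {"tx": -10,"ty": -290,"tz": 30,"ax": 0,"ay": 0,"az": -60,"hand": 46},
  {"tx": 25,"ty": -325,"tz": 60,"ax": 0,"ay": 0,"az": -70,"hand": 46},
  {"tx": 55,"ty": -340,"tz": 90,"ax": 0,"ay": 0,"az": -80,"hand": 46},
  {"tx": 66,"ty": -346,"tz": 130,"ax": 0,"ay": 0,"az": -88,"hand": 46},
  {"tx": 66,"ty": -346,"tz": 140,"ax": 0,"ay": 0,"az": -88,"hand": 46},
  {"tx": 66,"ty": -346,"tz": 140,"ax": 0,"ay": 0,"az": -88,"hand": 46},
  {"tx": 66,"ty": -346,"tz": 140,"ax": 0,"ay": 0,"az": -88,"hand": 46},
])

```text
t: 21.52
tcp_pos: [0.5263, 0.0181, 0.0887]
tcp_rot: [2.266, 2.175, 0.001]
wrist_force: [-0.1, -0.4, 0.2]
finger_gap: 0.0457
grasp_force: 0.0
```

```bash
python3 -c "
from h import *
plan((525,19,8,88))
S=snap('side');fit(S,'bar_1',.016,'side')"
```

```text
now [526.3  18.1  88.7] 87.7 tilt [ 0.001 -0.    -1.   ] t 21.5 gap 0.0457 F [-0.1 -0.4  0.2]
(525, 19, 8, 88) -> t [ 1. -1. 81.] az -0.3
bar_1 px [282. 262.] rect c [522.1  16.6] mean [523.7  16.6] size [ 37. 140.] ang 86.2 conf 0.72
bar_1 px [277. 359.] rect c [ 458.8 -329.1] mean [ 460.2 -330.7] size [ 48. 125.] ang 177.1 conf 0.68
bar_1 px [309. 293.] rect c [ 592.8 -115.6] mean [ 589.5 -117. ] size [ 45. 112.] ang 2.9 conf 0.28
```

Call:
step_arm([
  {"tx": 1,"ty": 0,"tz": 50,"ax": 0,"ay": 0,"az": 0,"hand": 46},
  {"tx": 1,"ty": 0,"tz": 81,"ax": 0,"ay": 0,"az": 0,"hand": 46},
  {"tx": 1,"ty": 0,"tz": 81,"ax": 0,"ay": 0,"az": 0,"hand": 46},
  {"tx": 1,"ty": 0,"tz": 81,"ax": 0,"ay": 0,"az": 0,"hand": 10},
  {"tx": 1,"ty": 0,"tz": 81,"ax": 0,"ay": 0,"az": 0,"hand": 10},
  {"tx": 1,"ty": 0,"tz": 81,"ax": 0,"ay": 0,"az": 0,"hand": 10},
  {"tx": 1,"ty": 0,"tz": 81,"ax": 0,"ay": 0,"az": 0,"hand": 10},
  {"tx": 1,"ty": 0,"tz": 81,"ax": 0,"ay": 0,"az": 0,"hand": 10},
  {"tx": 0,"ty": 0,"tz": 30,"ax": 0,"ay": 0,"az": 0,"hand": 10},
  {"tx": 0,"ty": -10,"tz": -30,"ax": 0,"ay": 0,"az": 0,"hand": 10},
  {"tx": 0,"ty": -50,"tz": -90,"ax": 0,"ay": 0,"az": 0,"hand": 10},
  {"tx": 0,"ty": -105,"tz": -140,"ax": 0,"ay": 0,"az": 0,"hand": 10},
])

```text
t: 23.12
tcp_pos: [0.4364, 0.0221, 0.2149]
tcp_rot: [2.263, 2.177, 0.002]
wrist_force: [1.2, -0.8, -1.0]
finger_gap: 0.0179
grasp_force: 40.0
```

```bash
python3 -c "
from h import *
plan((420,-100,230,45),(459,-424,230,0),(459,-424,120,0))"
```

```text
now [436.4  22.1 214.9] 87.8 tilt [ 0.002  0.    -1.   ] t 23.1 gap 0.0179 F [ 1.2 -0.8 -1. ]
(420, -100, 230, 45) -> t [-123.  -12.  -15.] az 42.8
(459, -424, 230, 0) -> t [-445.   40.  -15.] az 87.8
(459, -424, 120, 0) -> t [-445.   40.   95.] az 87.8
```

Call:
step_arm([
  {"tx": -40,"ty": 0,"tz": -10,"ax": 0,"ay": 0,"az": 10,"hand": 10},
  {"tx": -90,"ty": 0,"tz": -10,"ax": 0,"ay": 0,"az": 20,"hand": 10},
  {"tx": -140,"ty": 0,"tz": -10,"ax": 0,"ay": 0,"az": 30,"hand": 10},
  {"tx": -190,"ty": 0,"tz": -10,"ax": 0,"ay": 0,"az": 40,"hand": 10},
  {"tx": -240,"ty": 0,"tz": -10,"ax": 0,"ay": 0,"az": 50,"hand": 10},
  {"tx": -290,"ty": 10,"tz": -10,"ax": 0,"ay": 0,"az": 60,"hand": 10},
  {"tx": -340,"ty": 20,"tz": -10,"ax": 0,"ay": 0,"az": 70,"hand": 10},
  {"tx": -390,"ty": 40,"tz": -10,"ax": 0,"ay": 0,"az": 80,"hand": 10},
  {"tx": -430,"ty": 50,"tz": 0,"ax": 0,"ay": 0,"az": 88,"hand": 10},
  {"tx": -443,"ty": 54,"tz": 50,"ax": 0,"ay": 0,"az": 88,"hand": 10},
  {"tx": -443,"ty": 54,"tz": 90,"ax": 0,"ay": 0,"az": 88,"hand": 10},
  {"tx": -443,"ty": 54,"tz": 90,"ax": 0,"ay": 0,"az": 88,"hand": 10},
  {"tx": -443,"ty": 54,"tz": 90,"ax": 0,"ay": 0,"az": 88,"hand": 10},
])

```text
t: 24.75
tcp_pos: [0.4742, -0.423, 0.1243]
tcp_rot: [3.141, -0.005, 0.001]
wrist_force: [-0.6, 0.2, -0.6]
finger_gap: 0.0176
grasp_force: 40.0
```

```bash
python3 -c "
from h import *
plan((459,-422,11,0))
S=snap('side');fit(S,'bar_1',.016,'side')"
```

```text
now [ 474.2 -423.   124.3] -0.2 tilt [ 0.001 -0.001 -1.   ] t 24.8 gap 0.0176 F [-0.6  0.2 -0.6]
(459, -422, 11, 0) -> t [-15.  -1. 113.] az -0.2
bar_1 px [279. 369.] rect c [ 480.3 -361.4] mean [ 462.8 -361.6] size [ 43. 131.] ang 179.3 conf 0.8
bar_1 px [263. 359.] rect c [ 423.  -326.7] mean [ 421.7 -327. ] size [28. 48.] ang 13.1 conf 0.47
```

Call:
step_arm([
  {"tx": -15,"ty": -1,"tz": 20,"ax": 0,"ay": 0,"az": 0,"hand": 10},
  {"tx": -15,"ty": -1,"tz": 60,"ax": 0,"ay": 0,"az": 0,"hand": 10},
  {"tx": -15,"ty": -1,"tz": 100,"ax": 0,"ay": 0,"az": 0,"hand": 10},
  {"tx": -15,"ty": -1,"tz": 113,"ax": 0,"ay": 0,"az": 0,"hand": 10},
  {"tx": -15,"ty": -1,"tz": 113,"ax": 0,"ay": 0,"az": 0,"hand": 10},
  {"tx": -15,"ty": -1,"tz": 113,"ax": 0,"ay": 0,"az": 0,"hand": 27},
  {"tx": -15,"ty": -1,"tz": 113,"ax": 0,"ay": 0,"az": 0,"hand": 27},
  {"tx": -15,"ty": -1,"tz": 113,"ax": 0,"ay": 0,"az": 0,"hand": 27},
  {"tx": -15,"ty": -1,"tz": 70,"ax": 0,"ay": 0,"az": 0,"hand": 27},
  {"tx": -15,"ty": -1,"tz": 10,"ax": 0,"ay": 0,"az": 0,"hand": 30},
  {"tx": -30,"ty": -40,"tz": -50,"ax": 0,"ay": 0,"az": 0,"hand": 56},
  {"tx": -60,"ty": -100,"tz": -80,"ax": 0,"ay": 0,"az": 0,"hand": 56},
  {"tx": -90,"ty": -160,"tz": -80,"ax": 0,"ay": 0,"az": 0,"hand": 56},
  {"tx": -100,"ty": -220,"tz": -80,"ax": 0,"ay": 0,"az": 0,"hand": 56},
  {"tx": -100,"ty": -280,"tz": -80,"ax": 0,"ay": 0,"az": 0,"hand": 56},
  {"tx": -100,"ty": -340,"tz": -80,"ax": 0,"ay": 0,"az": 0,"hand": 56},
  {"tx": -100,"ty": -360,"tz": -80,"ax": 0,"ay": 0,"az": 0,"hand": 56},
  {"tx": -100,"ty": -360,"tz": -80,"ax": 0,"ay": 0,"az": 0,"hand": 56},
])

```text
t: 27.1
tcp_pos: [0.3747, -0.0606, 0.2034]
tcp_rot: [3.142, 0.001, 0.001]
wrist_force: [0.4, 0.0, -0.1]
finger_gap: 0.0557
grasp_force: 0.0
```

```bash
python3 -c "
from h import *
plan()
T=snap('top');S=snap('side')
fit(T,'press_bar',.064);fit(T,'bar_1',.028);fit(S,'press_bar',.052,'side')
for t in(225,240):
  for p in parts(T,.064,t):
    if 340<p[0][0]<380 and 180<p[0][1]<230:print(t,p)
for P in [(.592,-.138,.064),(.532,-.142,.064)]: print(topx(T,P))
g=lambda s,x,y,w,h,o=400:cv2.resize(s['pixels'][y:y+h,x:x+w,::-1],(o,375),interpolation=cv2.INTER_CUBIC)
cv2.imwrite('pics/c.png',np.hstack([g(T,330,170,64,60),g(S,180,265,200,150,400)]))"
```

```text
now [374.7 -60.6 203.4] 0.0 tilt [ 0.001 -0.    -1.   ] t 27.1 gap 0.0557 F [ 0.4  0.  -0.1]
press_bar px [357. 200.] rect c [ 585.7 -135. ] mean [ 585.5 -133.9] size [ 33. 120.] ang 1.8 conf 0.75
bar_1 px [419. 243.] rect c [ 457.9 -327. ] mean [ 458.3 -327. ] size [ 31. 118.] ang 0.7 conf 0.93
bar_1 px [450. 243.] rect c [ 458.3 -420.2] mean [ 458.9 -419.6] size [ 33. 112.] ang 178.8 conf 0.76
press_bar px [309. 293.] rect c [ 591.5 -142.7] mean [ 583.7 -143.9] size [ 46. 120.] ang 1.8 conf 0.88
press_bar px [250. 240.] rect c [433.6  98.8] mean [431.3  95.6] size [39. 88.] ang 84.7 conf 0.29
225 ([359.0, 213.0], [553.0, -139.2], 81, 73, np.float32(3.3), 434)
[[357.94679286 197.7504991 ]]
[[359.42978012 217.83830437]]
```

View pics/c.png

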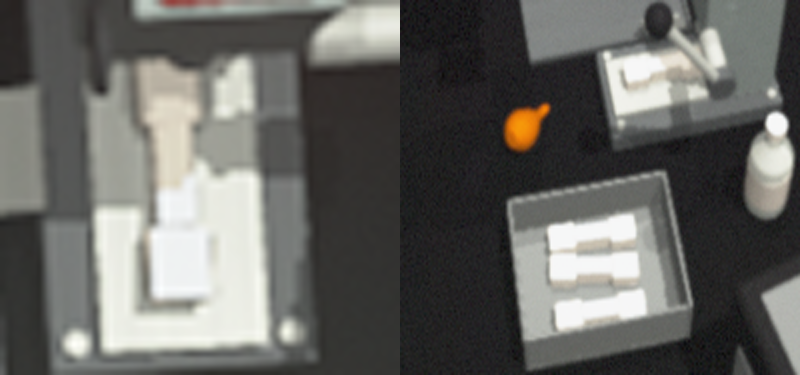

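The two bars lie flat beside the sample, at side crop (592,232), (594,270) and (600,310). The press bar's front end centre is at top px (358.8,212.1), which is about x 0.549, y -0.140. I'll approach it with the tool tilted by 25° to clear the lever.

Call:
step_arm([
  {"tx": 20,"ty": 30,"tz": 0,"ax": 0,"ay": 8,"az": 0,"hand": 56},
  {"tx": 50,"ty": 55,"tz": 10,"ax": 0,"ay": 16,"az": 0,"hand": 56},
  {"tx": 90,"ty": 79,"tz": 30,"ax": 0,"ay": 25,"az": 0,"hand": 56},
  {"tx": 126,"ty": 79,"tz": 53,"ax": 0,"ay": 25,"az": 0,"hand": 56},
  {"tx": 126,"ty": 79,"tz": 53,"ax": 0,"ay": 25,"az": 0,"hand": 56},
  {"tx": 126,"ty": 79,"tz": 53,"ax": 0,"ay": 25,"az": 0,"hand": 56},
])

```text
t: 28.1
tcp_pos: [0.4999, -0.1422, 0.1497]
tcp_rot: [3.067, -0.007, 0.678]
wrist_force: [0.9, -0.4, 0.4]
finger_gap: 0.0562
grasp_force: 0.0
```

```bash
python3 -c "
from h import *
T=snap('top')
print(toworld(T,[(358.8,212.1),(358.8,217.7),(358.2,194)],.064))
plan((552,-140,90,0),(552,-140,48,0),(552,-140,60,0),(470,-143,60,0),(470,-143,110,0))"
```

```text
[[ 0.54909835 -0.14025077  0.064     ]
 [ 0.53240419 -0.14013904  0.064     ]
 [ 0.60324913 -0.13882352  0.064     ]]
now [ 500.  -142.   150.3] -0.2 tilt [ 0.422 -0.001 -0.906] t 28.1 gap 0.056 F [ 0.  -0.4 -0.9]
(552, -140, 90, 0) -> t [22. -2. 77.] az -0.2
(552, -140, 48, 0) -> t [  4.  -2. 115.] az -0.2
(552, -140, 60, 0) -> t [  9.  -2. 104.] az -0.2
(470, -143, 60, 0) -> t [-65.   1.  69.] az -0.2
(470, -143, 110, 0) -> t [-44.   1.  24.] az -0.2
```

Call:
step_arm([
  {"tx": 22,"ty": -2,"tz": 77,"ax": 0,"ay": 0,"az": 0,"hand": 56},
  {"tx": 10,"ty": -2,"tz": 102,"ax": 0,"ay": 0,"az": 0,"hand": 56},
  {"tx": 4,"ty": -2,"tz": 115,"ax": 0,"ay": 0,"az": 0,"hand": 56},
  {"tx": 4,"ty": -2,"tz": 115,"ax": 0,"ay": 0,"az": 0,"hand": 56},
  {"tx": 4,"ty": -2,"tz": 115,"ax": 0,"ay": 0,"az": 0,"hand": 20},
  {"tx": 4,"ty": -2,"tz": 115,"ax": 0,"ay": 0,"az": 0,"hand": 20},
  {"tx": 4,"ty": -2,"tz": 115,"ax": 0,"ay": 0,"az": 0,"hand": 20},
  {"tx": 4,"ty": -2,"tz": 115,"ax": 0,"ay": 0,"az": 0,"hand": 20},
  {"tx": 4,"ty": -2,"tz": 115,"ax": 0,"ay": 0,"az": 0,"hand": 20},
], force=50)

```text
t: 29.28
tcp_pos: [0.5534, -0.1401, 0.0487]
tcp_rot: [3.065, -0.005, 0.683]
wrist_force: [-3.1, 1.1, 9.0]
finger_gap: 0.0303
grasp_force: 48.5
```

Call:
step_arm([
  {"tx": -17,"ty": 0,"tz": -10,"ax": 0,"ay": 0,"az": 0,"hand": 20},
  {"tx": -35,"ty": 0,"tz": -19,"ax": 0,"ay": 0,"az": 0,"hand": 20},
  {"tx": -54,"ty": 1,"tz": -28,"ax": 0,"ay": 0,"az": 0,"hand": 20},
  {"tx": -73,"ty": 2,"tz": -37,"ax": 0,"ay": 0,"az": 0,"hand": 20},
  {"tx": -73,"ty": 2,"tz": -37,"ax": 0,"ay": 0,"az": 0,"hand": 20},
  {"tx": -64,"ty": 2,"tz": -57,"ax": 0,"ay": 0,"az": 0,"hand": 20},
  {"tx": -47,"ty": 2,"tz": -93,"ax": 0,"ay": 0,"az": 0,"hand": 20},
  {"tx": -30,"ty": 2,"tz": -130,"ax": 0,"ay": 0,"az": 0,"hand": 20},
  {"tx": -30,"ty": 2,"tz": -130,"ax": 0,"ay": 0,"az": 0,"hand": 20},
])

```text
t: 30.4
tcp_pos: [0.4735, -0.1399, 0.1472]
tcp_rot: [-3.06, 0.001, -0.686]
wrist_force: [-0.2, 0.3, -1.2]
finger_gap: 0.0305
grasp_force: 48.5
```

```bash
python3 -c "
from h import *
plan((400,-150,170,0),(410,-372,170,-5),(419,-369,110,-5))
T=snap('top');S=snap('side');fit(T,'sample_bar',.028);fit(T,'block_1',.034)
g=lambda s,x,y,w,h,o=400:cv2.resize(s['pixels'][y:y+h,x:x+w,::-1],(o,375),interpolation=cv2.INTER_CUBIC)
cv2.imwrite('pics/d.png',np.hstack([g(T,300,130,160,150),g(S,200,210,160,150,400)]))"
```

```text
now [ 473.5 -139.9  147.2] -0.1 tilt [ 0.427  0.005 -0.904] t 30.4 gap 0.0305 F [-0.2  0.3 -1.2]
(400, -150, 170, 0) -> t [-57.  10. -52.] az -0.1
(410, -372, 170, -5) -> t [-47. 232. -49.] az 4.9
(419, -369, 110, -5) -> t [-65. 229.   9.] az 4.9
sample_bar px [433. 245.] rect c [ 455.8 -367.7] mean [ 452.9 -368.5] size [ 36. 119.] ang 175.3 conf 0.59
block_1 px [265. 226.] rect c [509.2 140.3] mean [509.2 140.6] size [50. 63.] ang 95.0 conf 0.78
block_1 px [264. 200.] rect c [587.7 142.1] mean [586.9 142.6] size [49. 64.] ang 90.2 conf 0.76
block_1 px [362. 179.] rect c [ 643. -154.] mean [ 653.3 -153.8] size [276. 317.] ang 30.8 conf 0.63
block_1 px [266. 252.] rect c [428.3 136.1] mean [428.2 136.7] size [49. 66.] ang 101.6 conf 0.57
```

View pics/d.png

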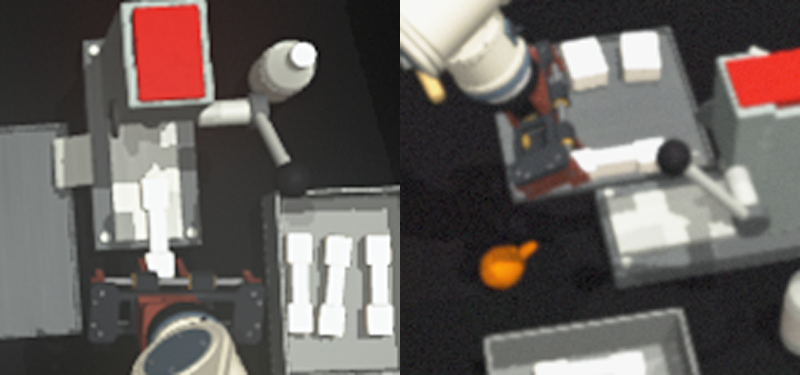

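The press bar is held level, spanning top crop (160,262) to (155,175). The bed is empty and the lever is home. I carry it over the sample bar to stack it there.

Call:
step_arm([
  {"tx": -25,"ty": 5,"tz": -25,"ax": 0,"ay": 0,"az": 0,"hand": 20},
  {"tx": -50,"ty": 25,"tz": -45,"ax": 0,"ay": 0,"az": 0,"hand": 20},
  {"tx": -52,"ty": 75,"tz": -50,"ax": 0,"ay": 0,"az": 0,"hand": 20},
  {"tx": -50,"ty": 125,"tz": -50,"ax": 0,"ay": 0,"az": 0,"hand": 20},
  {"tx": -46,"ty": 175,"tz": -50,"ax": -1,"ay": 0,"az": 2,"hand": 20},
  {"tx": -42,"ty": 215,"tz": -50,"ax": -2.3,"ay": 0,"az": 5,"hand": 20},
  {"tx": -38,"ty": 225,"tz": -50,"ax": -2.3,"ay": 0,"az": 5,"hand": 20},
  {"tx": -38,"ty": 225,"tz": -50,"ax": -2.3,"ay": 0,"az": 5,"hand": 20},
  {"tx": -38,"ty": 225,"tz": -50,"ax": -2.3,"ay": 0,"az": 5,"hand": 20},
])

```text
t: 31.72
tcp_pos: [0.417, -0.3628, 0.1726]
tcp_rot: [3.052, -0.146, 0.683]
wrist_force: [0.4, -0.3, -1.3]
finger_gap: 0.0303
grasp_force: 48.5
```

```bash
python3 -c "
from h import *
plan((418,-365,120,-5.5),(418,-365,60,-5.5),(418,-365,40,-5.5))
T=snap('top');S=snap('side')
fit(T,'bar_1',.17+.015);fit(S,'bar_1',.17,'side')
g=lambda s,x,y,w,h,o=400:cv2.resize(s['pixels'][y:y+h,x:x+w,::-1],(o,375),interpolation=cv2.INTER_CUBIC)
cv2.imwrite('pics/e.png',np.hstack([g(T,370,180,120,112),g(S,200,290,140,130,400)]))"
```

```text
now [ 417.  -362.8  172.6] -5.6 tilt [ 0.425 -0.031 -0.905] t 31.7 gap 0.0303 F [ 0.4 -0.3 -1.3]
(418, -365, 120, -5.5) -> t [-21.   3.  48.] az -0.1
(418, -365, 60, -5.5) -> t [-47.   3. 102.] az -0.1
(418, -365, 40, -5.5) -> t [-55.   3. 120.] az -0.1
bar_1 px [419. 243.] rect c [ 452.8 -286.1] mean [ 454.6 -286. ] size [ 30. 108.] ang 179.1 conf 0.77
bar_1 px [278. 389.] rect c [ 444.3 -499.7] mean [ 442.7 -500.6] size [ 28. 106.] ang 0.2 conf 0.93
bar_1 px [275. 359.] rect c [ 445.3 -418.2] mean [ 444.9 -418.6] size [ 37. 109.] ang 178.1 conf 0.84
bar_1 px [280. 339.] rect c [ 461.3 -364.3] mean [ 464.6 -363.5] size [ 45. 113.] ang 176.3 conf 0.51
bar_1 px [255. 185.] rect c [465.3 233.1] mean [464.2 228.3] size [203. 227.] ang 88.0 conf 0.5
```

View pics/e.png

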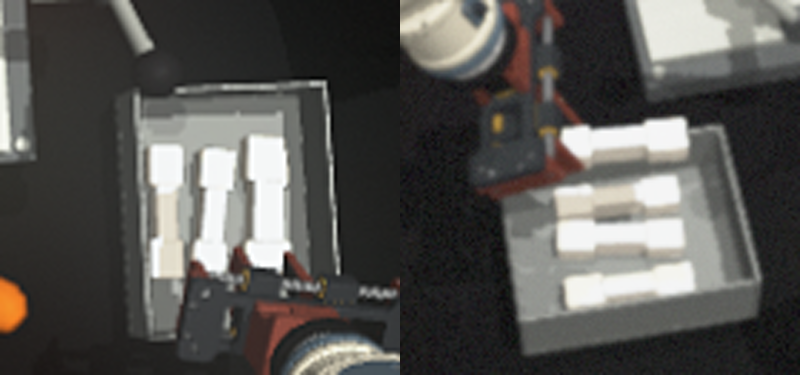

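The bar sits level over the sample: held at side crop (627,143), sample at (620,237). Lowering.

Call:
step_arm([
  {"tx": -22,"ty": 3,"tz": 47,"ax": 0,"ay": 0,"az": 0,"hand": 20},
  {"tx": -40,"ty": 3,"tz": 85,"ax": 0,"ay": 0,"az": 0,"hand": 20},
  {"tx": -51,"ty": 3,"tz": 108,"ax": 0,"ay": 0,"az": 0,"hand": 20},
  {"tx": -57,"ty": 3,"tz": 119,"ax": 0,"ay": 0,"az": 0,"hand": 20},
  {"tx": -57,"ty": 3,"tz": 119,"ax": 0,"ay": 0,"az": 0,"hand": 20},
])

```text
t: 32.55
tcp_pos: [0.416, -0.3658, 0.0407]
tcp_rot: [3.051, -0.148, 0.682]
wrist_force: [-0.0, 0.1, -1.0]
finger_gap: 0.0299
grasp_force: 48.5
```

Call:
step_arm([
  {"tx": 0,"ty": 0,"tz": 0,"ax": 0,"ay": 0,"az": 0,"hand": 42},
  {"tx": 0,"ty": 0,"tz": 0,"ax": 0,"ay": 0,"az": 0,"hand": 42},
  {"tx": 0,"ty": 0,"tz": 0,"ax": 0,"ay": 0,"az": 0,"hand": 42},
  {"tx": 12,"ty": 0,"tz": -27,"ax": 0,"ay": 0,"az": 0,"hand": 44},
  {"tx": 35,"ty": 0,"tz": -80,"ax": 0,"ay": 0,"az": 0,"hand": 50},
  {"tx": 50,"ty": 0,"tz": -135,"ax": 0,"ay": 0,"az": 0,"hand": 50},
  {"tx": 50,"ty": 0,"tz": -160,"ax": 0,"ay": 0,"az": 0,"hand": 50},
  {"tx": 50,"ty": 0,"tz": -160,"ax": 0,"ay": 0,"az": 0,"hand": 50},
])

```text
t: 33.55
tcp_pos: [0.3935, -0.3667, 0.2098]
tcp_rot: [3.045, -0.147, 0.687]
wrist_force: [0.3, -0.3, 0.7]
finger_gap: 0.0496
grasp_force: 0.0
```

```bash
python3 -c "
from h import *
plan((400,0,230,0))
T=snap('top');S=snap('side');fit(T,'block_1',.034)
for m,s,c,z in((0,T,'top',.052),(0,S,'side',.04)):fit(s,'bar_1',z,c)
g=lambda s,x,y,w,h,o=400:cv2.resize(s['pixels'][y:y+h,x:x+w,::-1],(o,375),interpolation=cv2.INTER_CUBIC)
cv2.imwrite('pics/f.png',np.hstack([g(T,370,180,120,112),g(S,200,290,140,130,400)]))"
```

```text
now [ 393.5 -366.7  209.8] -5.6 tilt [ 0.428 -0.037 -0.903] t 33.5 gap 0.0496 F [ 0.3 -0.3  0.7]
(400, 0, 230, 0) -> t [ -18. -366.  -29.] az -5.6
block_1 px [266. 252.] rect c [429.  135.3] mean [428.8 135.2] size [49. 65.] ang 101.9 conf 0.81
block_1 px [265. 225.] rect c [511.5 140.2] mean [511.5 140.2] size [49. 65.] ang 97.4 conf 0.66
block_1 px [264. 200.] rect c [586.1 143.2] mean [586.5 143.4] size [53. 66.] ang 82.1 conf 0.61
bar_1 px [419. 243.] rect c [ 458.8 -320.3] mean [ 458.  -320.4] size [ 35. 120.] ang 2.3 conf 0.82
bar_1 px [361. 180.] rect c [ 644.7 -151.8] mean [ 648.3 -150. ] size [272. 307.] ang 28.7 conf 0.67
bar_1 px [450. 245.] rect c [ 456.3 -412.3] mean [ 454.6 -412.1] size [ 32. 113.] ang 178.8 conf 0.64
bar_1 px [435. 245.] rect c [ 454.6 -366.7] mean [ 454.2 -366.4] size [ 30. 116.] ang 178.9 conf 0.46
bar_1 px [278. 389.] rect c [ 451.9 -434.7] mean [ 451.  -434.9] size [ 33. 120.] ang 178.3 conf 0.69
bar_1 px [276. 357.] rect c [ 456.1 -340.2] mean [ 457.6 -339.7] size [ 32. 119.] ang 0.0 conf 0.61
```

View pics/f.png

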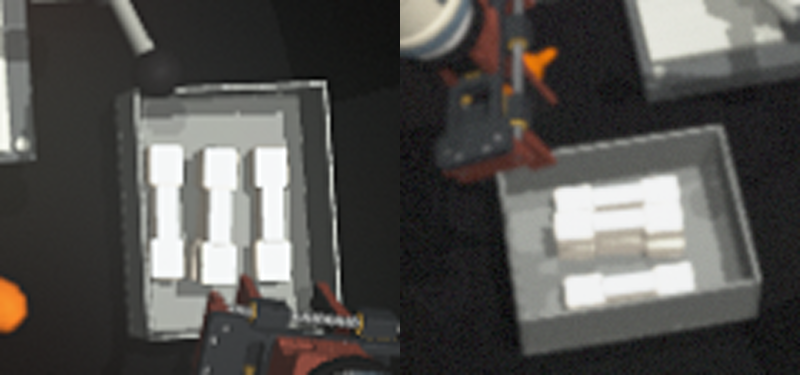

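The press bar lies stacked flat on the sample at top crop (220,215), so all bars are in. Next the blocks, starting by straightening the tool and moving over to the tray.

Call:
step_arm([
  {"tx": 0,"ty": -40,"tz": -10,"ax": 0,"ay": -8,"az": 0,"hand": 86},
  {"tx": -5,"ty": -90,"tz": -20,"ax": 0,"ay": -16,"az": 0,"hand": 86},
  {"tx": -10,"ty": -140,"tz": -25,"ax": 0,"ay": -25,"az": 0,"hand": 86},
  {"tx": -15,"ty": -200,"tz": -29,"ax": 0,"ay": -25,"az": 0,"hand": 86},
  {"tx": -18,"ty": -260,"tz": -29,"ax": 0,"ay": -25,"az": 0,"hand": 86},
  {"tx": -18,"ty": -320,"tz": -29,"ax": 0,"ay": -25,"az": 0,"hand": 86},
  {"tx": -18,"ty": -366,"tz": -29,"ax": 0,"ay": -25,"az": 0,"hand": 86},
  {"tx": -18,"ty": -366,"tz": -29,"ax": 0,"ay": -25,"az": 0,"hand": 86},
  {"tx": -18,"ty": -366,"tz": -29,"ax": 0,"ay": -25,"az": 0,"hand": 86},
])

```text
t: 34.92
tcp_pos: [0.3991, 0.0012, 0.2281]
tcp_rot: [-3.131, 0.147, -0.005]
wrist_force: [-0.3, 0.3, 0.0]
finger_gap: 0.0858
grasp_force: 0.0
```

```bash
python3 -c "
from h import *
plan((430,135,100,12),(430,135,10,12));print(robot.observe()['qpos'])"
```

```text
now [399.1   1.2 228.1] -5.4 tilt [ 0.003  0.007 -1.   ] t 34.9 gap 0.0858 F [-0.3  0.3  0. ]
(430, 135, 100, 12) -> t [  18. -135.  129.] az -17.4
(430, 135, 10, 12) -> t [  18. -134.  219.] az -17.4
[-0.03243551  0.0712765   2.09550966  0.00885903  0.97172468  1.62696228]
```

Call:
step_arm([
  {"tx": 5,"ty": -45,"tz": 20,"ax": 0,"ay": 0,"az": -8,"hand": 86},
  {"tx": 12,"ty": -95,"tz": 60,"ax": 0,"ay": 0,"az": -17,"hand": 86},
  {"tx": 18,"ty": -135,"tz": 110,"ax": 0,"ay": 0,"az": -17,"hand": 86},
  {"tx": 18,"ty": -135,"tz": 129,"ax": 0,"ay": 0,"az": -17,"hand": 86},
  {"tx": 18,"ty": -135,"tz": 129,"ax": 0,"ay": 0,"az": -17,"hand": 86},
  {"tx": 18,"ty": -135,"tz": 129,"ax": 0,"ay": 0,"az": -17,"hand": 86},
])

```text
t: 35.67
tcp_pos: [0.4313, 0.1338, 0.1015]
tcp_rot: [-3.119, -0.313, -0.01]
wrist_force: [-0.0, 0.3, 0.8]
finger_gap: 0.0858
grasp_force: 0.0
```

```bash
python3 -c "
from h import *
plan((430,135,10,12))
S=snap('side');fit(S,'block_1',.019,'side')"
```

```text
now [431.3 133.8 101.5] 11.5 tilt [ 0.005  0.007 -1.   ] t 35.7 gap 0.0858 F [-0.   0.3  0.8]
(430, 135, 10, 12) -> t [-2. -1. 91.] az -0.5
block_1 px [296. 233.] rect c [588.8 137.2] mean [588.1 136.8] size [47. 88.] ang 81.5 conf 0.75
block_1 px [274. 235.] rect c [511.7 135. ] mean [511.8 134.5] size [51. 85.] ang 97.5 conf 0.73
block_1 px [249. 240.] rect c [428.3 130.2] mean [427.4 126.5] size [54. 88.] ang 101.2 conf 0.5
block_1 px [276. 368.] rect c [ 454. -359.] mean [ 453.9 -359.7] size [ 42. 126.] ang 176.1 conf 0.47
```

Call:
step_arm([
  {"tx": -2,"ty": -1,"tz": 45,"ax": 0,"ay": 0,"az": 0,"hand": 82},
  {"tx": -2,"ty": -1,"tz": 75,"ax": 0,"ay": 0,"az": 0,"hand": 82},
  {"tx": -2,"ty": -1,"tz": 87,"ax": 0,"ay": 0,"az": 0,"hand": 82},
  {"tx": -2,"ty": -1,"tz": 87,"ax": 0,"ay": 0,"az": 0,"hand": 82},
  {"tx": -2,"ty": -1,"tz": 87,"ax": 0,"ay": 0,"az": 0,"hand": 55},
  {"tx": -2,"ty": -1,"tz": 87,"ax": 0,"ay": 0,"az": 0,"hand": 55},
  {"tx": -2,"ty": -1,"tz": 87,"ax": 0,"ay": 0,"az": 0,"hand": 55},
  {"tx": -2,"ty": -1,"tz": 87,"ax": 0,"ay": 0,"az": 0,"hand": 55},
  {"tx": -2,"ty": -1,"tz": 40,"ax": 0,"ay": 0,"az": 0,"hand": 55},
  {"tx": -2,"ty": -1,"tz": -20,"ax": 0,"ay": 0,"az": 0,"hand": 55},
  {"tx": -2,"ty": -1,"tz": -50,"ax": 0,"ay": 0,"az": 0,"hand": 55},
  {"tx": -2,"ty": -1,"tz": -50,"ax": 0,"ay": 0,"az": 0,"hand": 55},
], force=45)

```text
t: 37.28
tcp_pos: [0.4299, 0.1355, 0.1534]
tcp_rot: [-3.118, -0.316, -0.018]
wrist_force: [0.7, 0.2, -0.7]
finger_gap: 0.0641
grasp_force: 44.9
```

```bash
python3 -c "
from h import *
plan((413,379,150,1),(413,379,18,1))
T=snap('top');fit(T,'block_1',.034)
for p in parts(T,.034):
  if 150<p[0][0]<220:print(p)"
```

```text
now [429.9 135.5 153.4] 11.6 tilt [ 0.011  0.009 -1.   ] t 37.3 gap 0.0641 F [ 0.7  0.2 -0.7]
(413, 379, 150, 1) -> t [  32. -242.    5.] az 10.6
(413, 379, 18, 1) -> t [  31. -241.  137.] az 10.6
block_1 px [264. 223.] rect c [515.5 139.7] mean [515.9 141.7] size [43. 66.] ang 100.0 conf 0.69
block_1 px [264. 200.] rect c [588.3 143. ] mean [587.6 142.7] size [47. 62.] ang 86.4 conf 0.55
block_1 px [412. 191.] rect c [ 625.8 -296.6] mean [ 617.5 -304.7] size [ 47. 141.] ang 30.0 conf 0.3
block_1 px [187. 235.] rect c [478.3 377.2] mean [478.9 377.8] size [46. 67.] ang 90.2 conf 0.22
([186.0, 235.0], [479.8, 378.7], 64, 49, np.float32(90.2), 346)
```

Call:
step_arm([
  {"tx": 5,"ty": -40,"tz": 0,"ax": 0,"ay": 0,"az": 3,"hand": 55},
  {"tx": 12,"ty": -95,"tz": 0,"ax": 0,"ay": 0,"az": 7,"hand": 55},
  {"tx": 20,"ty": -150,"tz": 0,"ax": 0,"ay": 0,"az": 11,"hand": 55},
  {"tx": 27,"ty": -205,"tz": 0,"ax": 0,"ay": 0,"az": 11,"hand": 55},
  {"tx": 31,"ty": -241,"tz": 20,"ax": 0,"ay": 0,"az": 11,"hand": 55},
  {"tx": 31,"ty": -241,"tz": 40,"ax": 0,"ay": 0,"az": 11,"hand": 55},
  {"tx": 31,"ty": -241,"tz": 40,"ax": 0,"ay": 0,"az": 11,"hand": 55},
  {"tx": 31,"ty": -241,"tz": 40,"ax": 0,"ay": 0,"az": 11,"hand": 55},
])

```text
t: 38.38
tcp_pos: [0.4103, 0.377, 0.1119]
tcp_rot: [-3.136, -0.015, -0.006]
wrist_force: [-0.4, 0.1, -0.2]
finger_gap: 0.0636
grasp_force: 44.9
```

```bash
python3 -c "
from h import *
plan((412,379,18,1));print(robot.observe()['qpos'])"
```

```text
now [410.3 377.  111.9] 0.5 tilt [ 0.004  0.006 -1.   ] t 38.4 gap 0.0636 F [-0.4  0.1 -0.2]
(412, 379, 18, 1) -> t [ 1. -1. 94.] az -0.5
[0.72058708 0.47635002 1.85784475 0.00287798 0.80066172 2.27996049]
```

Call:
step_arm([
  {"tx": 1,"ty": -1,"tz": 45,"ax": 0,"ay": 0,"az": 0,"hand": 55},
  {"tx": 1,"ty": -1,"tz": 80,"ax": 0,"ay": 0,"az": 0,"hand": 55},
  {"tx": 1,"ty": -1,"tz": 94,"ax": 0,"ay": 0,"az": 0,"hand": 55},
  {"tx": 1,"ty": -1,"tz": 94,"ax": 0,"ay": 0,"az": 0,"hand": 55},
  {"tx": 1,"ty": -1,"tz": 94,"ax": 0,"ay": 0,"az": 0,"hand": 82},
  {"tx": 1,"ty": -1,"tz": 94,"ax": 0,"ay": 0,"az": 0,"hand": 82},
  {"tx": 1,"ty": -1,"tz": 94,"ax": 0,"ay": 0,"az": 0,"hand": 82},
  {"tx": 1,"ty": -1,"tz": 40,"ax": 0,"ay": 0,"az": 0,"hand": 82},
  {"tx": 1,"ty": 10,"tz": -20,"ax": 0,"ay": 0,"az": 0,"hand": 82},
  {"tx": 20,"ty": 60,"tz": -40,"ax": 0,"ay": 0,"az": 0,"hand": 82},
  {"tx": 50,"ty": 110,"tz": -40,"ax": 0,"ay": 0,"az": 0,"hand": 82},
  {"tx": 80,"ty": 165,"tz": -40,"ax": 0,"ay": 0,"az": 0,"hand": 82},
  {"tx": 100,"ty": 220,"tz": -40,"ax": 0,"ay": 0,"az": -5,"hand": 82},
  {"tx": 103,"ty": 238,"tz": -20,"ax": 0,"ay": 0,"az": -7,"hand": 82},
  {"tx": 103,"ty": 238,"tz": 0,"ax": 0,"ay": 0,"az": -7,"hand": 82},
  {"tx": 103,"ty": 238,"tz": 0,"ax": 0,"ay": 0,"az": -7,"hand": 82},
  {"tx": 103,"ty": 238,"tz": 0,"ax": 0,"ay": 0,"az": -7,"hand": 82},
])

```text
t: 40.5
tcp_pos: [0.5163, 0.1411, 0.1122]
tcp_rot: [-3.128, -0.208, -0.01]
wrist_force: [0.4, -0.6, 0.1]
finger_gap: 0.0818
grasp_force: 0.0
```

```bash
python3 -c "
from h import *
plan((513,139.5,14,7.5))
S=snap('side');fit(S,'block_1',.019,'side')
T=snap('top');fit(T,'block_1',.034)"
```

```text
now [516.3 141.1 112.2] 7.6 tilt [ 0.006  0.007 -1.   ] t 40.5 gap 0.0818 F [ 0.4 -0.6  0.1]
(513, 139.5, 14, 7.5) -> t [-4.  2. 98.] az 0.1
block_1 px [296. 233.] rect c [588.8 137.2] mean [587.7 136.3] size [47. 88.] ang 81.5 conf 0.8
block_1 px [274. 236.] rect c [512.7 132.1] mean [511.4 130.9] size [47. 82.] ang 91.4 conf 0.7
block_1 px [238. 188.] rect c [413.  386.9] mean [412.2 385.8] size [51. 67.] ang 85.8 conf 0.44
block_1 px [186. 257.] rect c [411.6 378.7] mean [412.  377.9] size [45. 61.] ang 91.3 conf 0.76
```

Block 1 is placed at (412,379). Next is block 2.

Call:
step_arm([
  {"tx": -4,"ty": 2,"tz": 50,"ax": 0,"ay": 0,"az": 0,"hand": 82},
  {"tx": -4,"ty": 2,"tz": 85,"ax": 0,"ay": 0,"az": 0,"hand": 82},
  {"tx": -4,"ty": 2,"tz": 98,"ax": 0,"ay": 0,"az": 0,"hand": 82},
  {"tx": -4,"ty": 2,"tz": 98,"ax": 0,"ay": 0,"az": 0,"hand": 82},
  {"tx": -4,"ty": 2,"tz": 98,"ax": 0,"ay": 0,"az": 0,"hand": 55},
  {"tx": -4,"ty": 2,"tz": 98,"ax": 0,"ay": 0,"az": 0,"hand": 55},
  {"tx": -4,"ty": 2,"tz": 98,"ax": 0,"ay": 0,"az": 0,"hand": 55},
  {"tx": -4,"ty": 2,"tz": 98,"ax": 0,"ay": 0,"az": 0,"hand": 55},
  {"tx": -4,"ty": 2,"tz": 45,"ax": 0,"ay": 0,"az": 0,"hand": 55},
  {"tx": 0,"ty": 0,"tz": -10,"ax": 0,"ay": 0,"az": 0,"hand": 55},
  {"tx": 10,"ty": -50,"tz": -40,"ax": 0,"ay": 0,"az": 2,"hand": 55},
  {"tx": 25,"ty": -105,"tz": -40,"ax": 0,"ay": 0,"az": 6,"hand": 55},
  {"tx": 40,"ty": -160,"tz": -40,"ax": 0,"ay": 0,"az": 7,"hand": 55},
  {"tx": 52,"ty": -215,"tz": -40,"ax": 0,"ay": 0,"az": 7,"hand": 55},
  {"tx": 57,"ty": -233,"tz": -20,"ax": 0,"ay": 0,"az": 7,"hand": 55},
  {"tx": 57,"ty": -233,"tz": 0,"ax": 0,"ay": 0,"az": 7,"hand": 55},
  {"tx": 57,"ty": -233,"tz": 0,"ax": 0,"ay": 0,"az": 7,"hand": 55},
  {"tx": 57,"ty": -233,"tz": 0,"ax": 0,"ay": 0,"az": 7,"hand": 55},
])

```text
t: 42.95
tcp_pos: [0.5419, 0.3779, 0.1136]
tcp_rot: [-3.135, -0.013, -0.007]
wrist_force: [0.8, -0.5, -0.5]
finger_gap: 0.0634
grasp_force: 45.0
```

```bash
python3 -c "
from h import *
plan((543,379,18,0))
S=snap('side');fit(S,'block_1',.019,'side')
T=snap('top');fit(T,'block_1',.034)"
```

```text
now [541.9 377.9 113.6] 0.5 tilt [ 0.005  0.007 -1.   ] t 43.0 gap 0.0634 F [ 0.8 -0.5 -0.5]
(543, 379, 18, 0) -> t [ 1. -0. 96.] az 0.5
block_1 px [238. 188.] rect c [411.5 387.9] mean [412.  387.8] size [48. 66.] ang 85.8 conf 0.68
block_1 px [296. 233.] rect c [588.8 137.2] mean [588.1 136.8] size [47. 88.] ang 81.5 conf 0.51
block_1 px [273. 170.] rect c [554.2 470. ] mean [552.2 470.6] size [54. 56.] ang 179.3 conf 0.4
block_1 px [265. 200.] rect c [586.1 142.1] mean [586.3 141.8] size [46. 64.] ang 90.2 conf 0.61
```

Call:
step_arm([
  {"tx": 1,"ty": -1,"tz": 45,"ax": 0,"ay": 0,"az": 0,"hand": 55},
  {"tx": 1,"ty": -1,"tz": 80,"ax": 0,"ay": 0,"az": 0,"hand": 55},
  {"tx": 1,"ty": -1,"tz": 96,"ax": 0,"ay": 0,"az": 0,"hand": 55},
  {"tx": 1,"ty": -1,"tz": 96,"ax": 0,"ay": 0,"az": 0,"hand": 55},
  {"tx": 1,"ty": -1,"tz": 96,"ax": 0,"ay": 0,"az": 0,"hand": 82},
  {"tx": 1,"ty": -1,"tz": 96,"ax": 0,"ay": 0,"az": 0,"hand": 82},
  {"tx": 1,"ty": -1,"tz": 96,"ax": 0,"ay": 0,"az": 0,"hand": 82},
  {"tx": 1,"ty": -1,"tz": 40,"ax": 0,"ay": 0,"az": 0,"hand": 82},
  {"tx": 1,"ty": 10,"tz": -20,"ax": 0,"ay": 0,"az": 0,"hand": 82},
  {"tx": 10,"ty": 60,"tz": -40,"ax": 0,"ay": 0,"az": 0,"hand": 82},
  {"tx": 22,"ty": 115,"tz": -40,"ax": 0,"ay": 0,"az": 2,"hand": 82},
  {"tx": 35,"ty": 170,"tz": -40,"ax": 0,"ay": 0,"az": 4,"hand": 82},
  {"tx": 43,"ty": 220,"tz": -40,"ax": 0,"ay": 0,"az": 5,"hand": 82},
  {"tx": 46,"ty": 236,"tz": -20,"ax": 0,"ay": 0,"az": 5,"hand": 82},
  {"tx": 46,"ty": 236,"tz": 0,"ax": 0,"ay": 0,"az": 5,"hand": 82},
  {"tx": 46,"ty": 236,"tz": 0,"ax": 0,"ay": 0,"az": 5,"hand": 82},
  {"tx": 46,"ty": 236,"tz": 0,"ax": 0,"ay": 0,"az": 5,"hand": 82},
])

```text
t: 45.28
tcp_pos: [0.5901, 0.1448, 0.112]
tcp_rot: [-3.132, 0.119, -0.008]
wrist_force: [0.5, 0.6, -0.3]
finger_gap: 0.082
grasp_force: 0.0
```

```bash
python3 -c "
from h import *
plan((589,142,14,-4.5))
S=snap('side');fit(S,'block_1',.019,'side')
T=snap('top');fit(T,'block_1',.034)"
```

```text
now [590.1 144.8 112. ] -4.4 tilt [ 0.005  0.007 -1.   ] t 45.3 gap 0.082 F [ 0.5  0.6 -0.3]
(589, 142, 14, -4.5) -> t [-1.  4. 98.] az 0.1
block_1 px [273. 185.] rect c [542.4 385.7] mean [542.3 384.8] size [52. 66.] ang 82.1 conf 0.75
block_1 px [296. 232.] rect c [588.1 137.8] mean [587.5 137.1] size [50. 97.] ang 84.5 conf 0.64
block_1 px [364. 333.] rect c [ 724.3 -278.1] mean [ 722. -283.] size [ 64. 142.] ang 65.4 conf 0.53
block_1 px [238. 188.] rect c [413.3 389.6] mean [412.9 387.6] size [44. 62.] ang 85.8 conf 0.48
block_1 px [187. 258.] rect c [411.5 377.2] mean [411.3 376.4] size [46. 64.] ang 91.1 conf 0.81
block_1 px [187. 215.] rect c [540.8 378.3] mean [541.7 378. ] size [49. 68.] ang 90.2 conf 0.6
block_1 px [450. 243.] rect c [ 458.3 -418.9] mean [ 459.1 -417.6] size [ 33. 111.] ang 0.3 conf 0.28
```

Call:
step_arm([
  {"tx": -1,"ty": 3,"tz": 50,"ax": 0,"ay": 0,"az": 0,"hand": 82},
  {"tx": -1,"ty": 3,"tz": 85,"ax": 0,"ay": 0,"az": 0,"hand": 82},
  {"tx": -1,"ty": 3,"tz": 98,"ax": 0,"ay": 0,"az": 0,"hand": 82},
  {"tx": -1,"ty": 3,"tz": 98,"ax": 0,"ay": 0,"az": 0,"hand": 82},
  {"tx": -1,"ty": 3,"tz": 98,"ax": 0,"ay": 0,"az": 0,"hand": 55},
  {"tx": -1,"ty": 3,"tz": 98,"ax": 0,"ay": 0,"az": 0,"hand": 55},
  {"tx": -1,"ty": 3,"tz": 98,"ax": 0,"ay": 0,"az": 0,"hand": 55},
  {"tx": -1,"ty": 3,"tz": 98,"ax": 0,"ay": 0,"az": 0,"hand": 55},
  {"tx": -1,"ty": 3,"tz": 45,"ax": 0,"ay": 0,"az": 0,"hand": 55},
  {"tx": -10,"ty": 0,"tz": -10,"ax": 0,"ay": 0,"az": 0,"hand": 55},
  {"tx": -40,"ty": -50,"tz": -40,"ax": 0,"ay": 0,"az": -2,"hand": 55},
  {"tx": -75,"ty": -95,"tz": -40,"ax": 0,"ay": 0,"az": -4,"hand": 55},
  {"tx": -105,"ty": -140,"tz": -40,"ax": 0,"ay": 0,"az": -4,"hand": 55},
  {"tx": -125,"ty": -190,"tz": -40,"ax": 0,"ay": 0,"az": -4,"hand": 55},
  {"tx": -128,"ty": -225,"tz": -40,"ax": 0,"ay": 0,"az": -4,"hand": 55},
  {"tx": -128,"ty": -225,"tz": -20,"ax": 0,"ay": 0,"az": -4,"hand": 55},
  {"tx": -128,"ty": -225,"tz": -20,"ax": 0,"ay": 0,"az": -4,"hand": 55},
  {"tx": -128,"ty": -225,"tz": -20,"ax": 0,"ay": 0,"az": -4,"hand": 55},
])

```text
t: 47.72
tcp_pos: [0.4797, 0.3764, 0.1327]
tcp_rot: [-3.135, 0.014, -0.006]
wrist_force: [-0.0, 0.2, -1.5]
finger_gap: 0.0636
grasp_force: 45.0
```

```bash
python3 -c "
from h import *
plan((479.5,378.5,47,0))
S=snap('side');fit(S,'block_1',.135,'side')
T=snap('top');fit(T,'block_1',.034)
g=lambda s,x,y,w,h,o=400:cv2.resize(s['pixels'][y:y+h,x:x+w,::-1],(o,375),interpolation=cv2.INTER_CUBIC)
cv2.imwrite('pics/g.png',np.hstack([g(T,140,180,120,112),g(S,200,130,120,112,400)]))"
```

```text
now [479.7 376.4 132.7] -0.5 tilt [ 0.004  0.006 -1.   ] t 47.7 gap 0.0636 F [-0.   0.2 -1.5]
(479.5, 378.5, 47, 0) -> t [-1. -2. 86.] az -0.5
block_1 px [238. 188.] rect c [407.7 259.4] mean [408.1 260.1] size [44. 60.] ang 85.8 conf 0.5
block_1 px [273. 185.] rect c [527.2 257.1] mean [526.9 256. ] size [48. 61.] ang 82.1 conf 0.46
block_1 px [332. 281.] rect c [ 635.3 -140.9] mean [ 642.6 -170.1] size [308. 314.] ang 3.1 conf 0.24
block_1 px [188. 214.] rect c [543.9 378.4] mean [545.1 376.7] size [43. 68.] ang 90.2 conf 0.7
```

View pics/g.png

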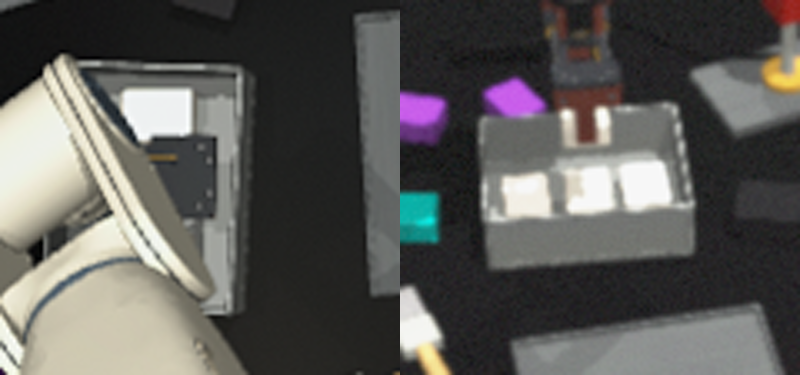

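The third block is held above the sample (side crop 587,125), with the other blocks either side at (525,194) and (645,186). The tray is empty. I lower it onto the sample and retreat.

Call:
step_arm([
  {"tx": 0,"ty": -2,"tz": 45,"ax": 0,"ay": 0,"az": 0,"hand": 55},
  {"tx": 0,"ty": -2,"tz": 75,"ax": 0,"ay": 0,"az": 0,"hand": 55},
  {"tx": 0,"ty": -2,"tz": 86,"ax": 0,"ay": 0,"az": 0,"hand": 55},
  {"tx": 0,"ty": -2,"tz": 86,"ax": 0,"ay": 0,"az": 0,"hand": 55},
  {"tx": 0,"ty": -2,"tz": 86,"ax": 0,"ay": 0,"az": 0,"hand": 55},
])

```text
t: 48.55
tcp_pos: [0.481, 0.3808, 0.0482]
tcp_rot: [-3.133, 0.012, -0.01]
wrist_force: [-0.2, -0.7, -0.3]
finger_gap: 0.064
grasp_force: 45.0
```

Call:
step_arm([
  {"tx": 0,"ty": 0,"tz": 0,"ax": 0,"ay": 0,"az": 0,"hand": 82},
  {"tx": 0,"ty": 0,"tz": 0,"ax": 0,"ay": 0,"az": 0,"hand": 82},
  {"tx": 0,"ty": 0,"tz": 0,"ax": 0,"ay": 0,"az": 0,"hand": 82},
  {"tx": 0,"ty": 0,"tz": -50,"ax": 0,"ay": 0,"az": 0,"hand": 82},
  {"tx": 0,"ty": 0,"tz": -110,"ax": 0,"ay": 0,"az": 0,"hand": 82},
  {"tx": -20,"ty": 50,"tz": -150,"ax": 0,"ay": 0,"az": 0,"hand": 82},
  {"tx": -40,"ty": 110,"tz": -180,"ax": 0,"ay": 0,"az": 0,"hand": 82},
  {"tx": -50,"ty": 170,"tz": -180,"ax": 0,"ay": 0,"az": 0,"hand": 82},
  {"tx": -55,"ty": 230,"tz": -180,"ax": 0,"ay": 0,"az": 0,"hand": 82},
  {"tx": -60,"ty": 290,"tz": -180,"ax": 0,"ay": 0,"az": 0,"hand": 82},
  {"tx": -60,"ty": 350,"tz": -180,"ax": 0,"ay": 0,"az": 0,"hand": 82},
  {"tx": -60,"ty": 380,"tz": -180,"ax": 0,"ay": 0,"az": 0,"hand": 82},
  {"tx": -60,"ty": 380,"tz": -180,"ax": 0,"ay": 0,"az": 0,"hand": 82},
  {"tx": -60,"ty": 380,"tz": -180,"ax": 0,"ay": 0,"az": 0,"hand": 82},
])

```text
t: 50.3
tcp_pos: [0.4165, -0.0001, 0.2241]
tcp_rot: [-3.134, 0.013, -0.008]
wrist_force: [0.2, -0.2, 0.2]
finger_gap: 0.0821
grasp_force: 0.0
```

```bash
python3 -c "
from h import *
plan()
S=snap('side');T=snap('top')
g=lambda s,x,y,w,h,o=400:cv2.resize(s['pixels'][y:y+h,x:x+w,::-1],(o,300),interpolation=cv2.INTER_CUBIC)
cv2.imwrite('pics/h.png',np.vstack([np.hstack([g(T,120,170,140,105),g(S,190,130,140,105)]),np.hstack([g(T,350,160,160,120),g(S,200,270,180,135)])]))"
```

```text
now [ 4.165e+02 -1.000e-01  2.241e+02] -0.5 tilt [ 0.005  0.008 -1.   ] t 50.3 gap 0.0821 F [ 0.2 -0.2  0.2]
```

View pics/h.png

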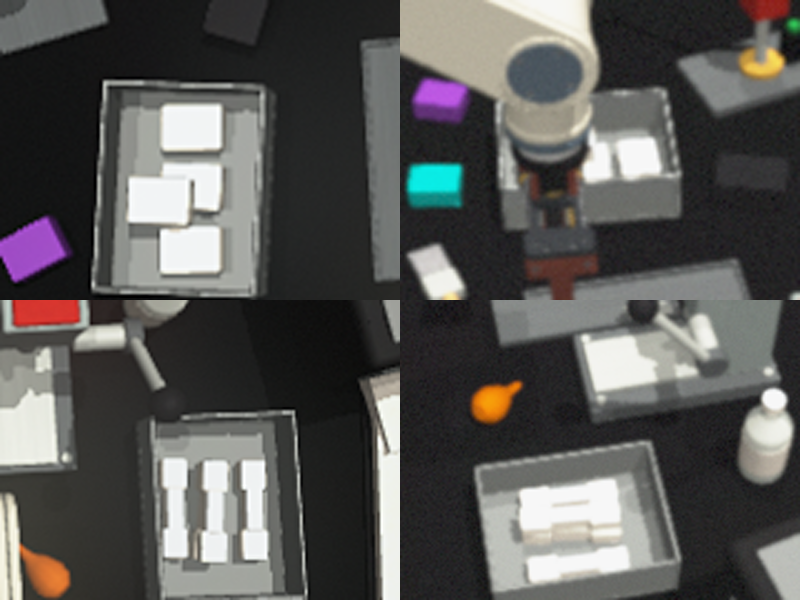

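The bars are all well placed. The top block sits off the sample, at top crop (160,200) against (192,187), so I measure it.

```bash
python3 -c "
from h import *
T=snap('top');fit(T,'block_1',.064)
g=lambda s,x,y,w,h,o=800:cv2.resize(s['pixels'][y:y+h,x:x+w,::-1],(o,600),interpolation=cv2.INTER_CUBIC)
cv2.imwrite('pics/i.png',g(T,152,195,68,51)); plan()
print(toworld(T,[(120+160/2.857,170+200/2.857)],.064),toworld(T,[(120+160/2.857,170+200/2.857)],.05))"
```

```text
block_1 px [186. 257.] rect c [411.8 370.9] mean [412.  371.2] size [44. 63.] ang 90.3 conf 0.89
block_1 px [187. 215.] rect c [539.9 372.1] mean [539.9 372.3] size [45. 66.] ang 90.2 conf 0.8
block_1 px [175. 240.] rect c [465.1 403.6] mean [464.1 405.3] size [51. 72.] ang 90.3 conf 0.55
now [4.165e+02 4.000e-01 2.239e+02] -0.3 tilt [ 0.005  0.007 -1.   ] t 50.5 gap 0.082 F [-0.4 -0.4 -0.8]
[[0.46355947 0.40326184 0.064     ]] [[0.46396364 0.40651059 0.05      ]]
```

View pics/i.png

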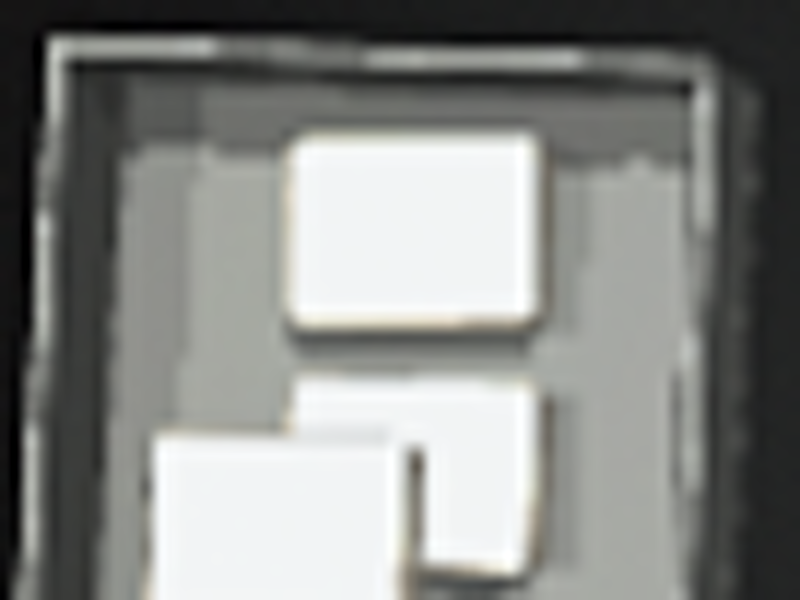

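The top block lies flat on the sample at (464,404), with its centre over the support. It didn't move between the last two pictures, and its top (64 mm) is below the 70 mm rim. It's inside and at rest, so I hand in.

```bash
python3 -c "
from rig import robot
print(robot.finish_job())"
```

```text
the job is handed in; nothing more can be done
None
```

The job is handed in, with no verdict shown: the bar was marked and the lever came home, and all three bars and three blocks went into the totes with their samples, though one block sits about 30 mm off-centre on top of the sample block, flat and at rest inside the tote.

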